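Tip out the potted cross-sections, load the wedge clamp and torque it

ROBOT

A 6-joint arm with a two-finger parallel gripper is mounted at the origin on the work surface. World frame = base frame: x ahead of the robot, y to its left, z up, the work surface at z = 0. Lengths are in m, angles in rad, forces in N, time in s.
With the tool pointing down it reaches from about 0.425 to 0.925 m from the base axis. Payload 12.5 kg.
Tool frame: the origin (TCP) lies midway between the tips of the shut fingers; the grasp point (between the pads) lies 19 mm behind it (r.tcp_to_grasp is the distance from the TCP to the grasp point, in m); z points along the fingers, y is the line along which they close (so a half turn about z gives the same grasp; the last joint's range is limited). The gripper opens to 85 mm and grips with 20 to 120 N. Pads are 22 mm wide; open, the fingers measure 114 mm over their backs; the gripper's body (76 mm by 85 mm) begins 54 mm behind the grasp point. The pads swing forward as they close: fully open they stand 13 mm farther back than shut.
Start: joints at [1.177, 0.491, 1.559, -0, 1.092, -0.106], TCP at [0.177, 0.599, 0.231] pointing down, gripper open.
Joint ranges: [-3.1, 3.1], [-0.84, 2.19], [0.05, 2.79], [-1.13, 4.28], [0.06, 2.93], [-2.69, 2.69]. Speed limits (rad/s): [2.22, 2.22, 2.79, 3.14, 3.14, 3.14].

INTERFACE

Orientations are given as a 3x3 rotation matrix whose columns are the frame's x, y, z axes.
In Python, from station import observe, capture, r gives the robot as it stands. The module is installed in compiled form; this text tells all that it offers.
- The arm moves only by the shell command python3 -m pendant 'ROWS' [FORCE]. ROWS is JSON, a list of rows, each a list of 7 numbers: the turn, a rotation vector about the tool's x, y, z in rad, then the shift along the tool's x, y, z in m, then the closure in counts, from 0 (fully open) to 255 (shut). A call has 1 to 10 rows; each row shifts and turns the commanded pose from where the row before left it, along the tool's axes as they then stand; what a row does not reach is not made up. A row lasts 1/10 s, in which the tool goes at most 50 mm and 8.59 degrees, less where a joint would pass 70% of its speed; a pose out of reach is approached as far as the arm can. A call is refused whole if a number of a shift passes 0.05 or a number of a turn 0.15, either way. A call with a gripper value outside its range is refused whole. The fingers move at their own pace and stop on an object; FORCE is the grip in N (left out, the last holds). Time passes only in rows, so rows that do not move let the fingers close. It gives the time, the measured TCP pose, the force and the opening at its end, in the units of the state.
- observe(): the state, without advancing time (a new reading comes with each control period).
- capture(name): name is "side" or "top"; returns a dict with "pixels" (420x560x3 uint8, red, green, blue), "fx", "fy", "cx", "cy" (pixels), "rvec" (rotation vector, rad) and "tvec" (3), from world to camera coordinates, as OpenCV has them. Camera axes: x right, y down, z forward; pixel columns grow to the right and rows downward; lengths in m; the calibration is good to about 2 mm. A picture is of the moment at which its call begins. There is no depth.
- r.sign_off(): hands the job in, once; it reports no verdict.
The state is a dict: "t": time; "joint_pos": joint angles; "qd": joint speeds; "effort": joint torques, N m; "ee_pos": TCP position; "ee_rot": TCP orientation; "force": force on the tool from outside, world axes, zero at the start; "wrist_torque": the same for the moment, N m; "grip_width": finger opening in m.
Only numpy, scipy, OpenCV 4.12 (cv2) and the standard library are available. Lean on these libraries where they do the work, as an engineer would, in place of code of your own. Each camera call takes 0.05 s, during which the arm holds its last target. There are 200 camera calls.

TASK

Take the steel cup off its drip pad by the handle, tip the potted blocks out onto the drying mat beside it, and stand the empty cup upright back on the pad. Then lay every block flat in a bay of the clamping fixture, one to a bay, lengthwise and fully down, and tighten the clamp bolt clockwise with the click wrench that is on it until the bolt is tight and the wrench clicks; stop at once when it breaks over, do not push on to the end of its give, and let go. Leave the other things on the bench where they are.

Things in the scene. Friction and masses are not known exactly. Their poses are not given: they have to be found in the camera images.
- cup_center (a point): Open stainless cup, slightly tapered, 85 mm high, 98 mm across at the foot, 117 mm at the rim, wall 3 mm, 0.2 kg, slippery inside. Point: on its axis, 42.5 mm above its underside. z: up its axis to the mouth; the handle sticks out towards -x. At the start it stands on the drip pad with the blocks standing on end in it (up to 64 mm above its underside).
- cup_handle (a point): The cup's handle, a steel loop on its -x side: upright grip bar 60 mm tall, 16 mm wide (cup's y), 14 mm deep (cup's x). Point: centre of that bar, 92 mm from the cup's axis, 48 mm above the cup's underside; axes as the cup's. About 28 mm is free between bar and cup wall.
- pad_top (a point): Round black rubber drip pad, 132 mm across, 3 mm thick, fixed; the cup starts on it and goes back on it. Point: centre of its top.
- mat_top (a point): Blue ribbed drying mat, 250 mm (x) by 200 mm (y), 3 mm thick, flat without a rim, fixed. Point: centre of its top.
- block_a_center (a point): Potted cross-section block: cream resin bar of square section, 24 x 24 x 60 mm, 48 g, slippery, all alike (any long side may lie down). Point: its centre. z runs along its 60 mm length. None if this block is absent in this run (2 to 4 are present) or is held.
- block_b_center (a point): Potted cross-section block: cream resin bar of square section, 24 x 24 x 60 mm, 48 g, slippery, all alike (any long side may lie down). Point: its centre. z runs along its 60 mm length. None if this block is absent in this run (2 to 4 are present) or is held.
- block_c_center (a point): Potted cross-section block: cream resin bar of square section, 24 x 24 x 60 mm, 48 g, slippery, all alike (any long side may lie down). Point: its centre. z runs along its 60 mm length. None if this block is absent in this run (2 to 4 are present) or is held.
- block_d_center (a point): Potted cross-section block: cream resin bar of square section, 24 x 24 x 60 mm, 48 g, slippery, all alike (any long side may lie down). Point: its centre. z runs along its 60 mm length. None if this block is absent in this run (2 to 4 are present) or is held.
- fixture: Fixed clamp fixture: aluminium plate 222 (x) x 120 (y) x 15 mm with a double wedge clamp: a vertical bolt at its centre and either side of it a steel jaw bar along x, which moves outwards as the bolt is tightened. Outside each jaw lie two bays, end to end. Origin: centre of the plate's underside. Jaws, fences and end stops stand only 8 mm above the plate; a block in a bay stands 16 mm above them.
- bay0 (a point): Bay at the fixture's +x, +y corner, 62 mm along x and 32 mm along y from the fixture's origin. Point: where the centre of a block in it lies, 12 mm above the plate; axes as the fixture's, block length along x. Room: 70 mm along x (5 mm over at each end) and, with the clamp open, 33 mm along y: from 20 mm inwards of this point to 13.2 mm outwards; the jaw advances 8 mm when tightened.
- bay1 (a point): Bay at the fixture's -x, +y corner, -62 mm along x and 32 mm along y from the fixture's origin. Point: where the centre of a block in it lies, 12 mm above the plate; axes as the fixture's, block length along x. Room: 70 mm along x (5 mm over at each end) and, with the clamp open, 33 mm along y: from 20 mm inwards of this point to 13.2 mm outwards; the jaw advances 8 mm when tightened.
- bay2 (a point): Bay at the fixture's +x, -y corner, 62 mm along x and -32 mm along y from the fixture's origin. Point: where the centre of a block in it lies, 12 mm above the plate; axes as the fixture's, block length along x. Room: 70 mm along x (5 mm over at each end) and, with the clamp open, 33 mm along y: from 20 mm inwards of this point to 13.2 mm outwards; the jaw advances 8 mm when tightened.
- bay3 (a point): Bay at the fixture's -x, -y corner, -62 mm along x and -32 mm along y from the fixture's origin. Point: where the centre of a block in it lies, 12 mm above the plate; axes as the fixture's, block length along x. Room: 70 mm along x (5 mm over at each end) and, with the clamp open, 33 mm along y: from 20 mm inwards of this point to 13.2 mm outwards; the jaw advances 8 mm when tightened.
- bolt_axis (a point): Point on the clamp bolt's vertical axis at the height of the wrench, 63 mm above the table; the wrench head here is 39 mm across and its top is 77 mm above the table.
- wrench_grip (a point): Click wrench, fitted on the bolt, handle level, 235 mm long from the bolt's axis; it bends at a pin 40 mm out from that axis. Round black grip 23 mm thick, 125 to 230 mm out. Point: on the grip's centre line, 180 mm from the bolt's axis, 63 mm above the table. x points outwards along the handle, z up. Its underside clears blocks in the bays by 12 mm.
- clamp_screw (a joint): Turning of the clamp bolt (rad), growing clockwise seen from above: starts between 0 and 0.20 and is tight at 1.0, where it comes up hard. It takes about 0.6 N m (3 to 4 N at the grip) to turn and stays where it is left. No ratchet: one swing is enough.
- wrench_click (a joint): Break-over of the handle about its pin (rad), clockwise; 0 when straight. It stays 0 until about 8 N square on the grip (reached only when the bolt is tight), then gives with a click, the force falling as it bends, to a stop at 0.30. It has clicked at 0.06 and must not be pushed past 0.22. It springs straight when let go.
- flask: Bystander, to be left alone: white plastic bottle, 60 mm across, 150 mm high. Origin: centre of its underside.
- jar: Bystander, to be left alone: glass jar with a steel cap, 69 mm across, 75 mm high. Origin: centre of its underside.
- tweezers: Bystander, to be left alone: steel tweezers, 145 mm long, 6 mm thick. Origin: centre of its underside.
- driver: Bystander, to be left alone: screwdriver. Origin: centre of its underside.
- puck: Bystander, to be left alone: round resin mount, 40 mm across, 22 mm high. Origin: centre of its underside.
- dish: Bystander, to be left alone: closed flat clear dish, 94 mm across, 16 mm high. Origin: centre of its underside.
- brush: Bystander, to be left alone: small brush. Origin: centre of its underside.
There are look-alikes about, which are no part of the job. Leave any pink or turquoise look-alike of the part that bears block_b_center alone.

How it is judged:
By the outcome, as a careful person would: the job done as asked, in the order asked, and still so for the second after the job is handed in, with the robot touching nothing.
Of block_a, block_b, block_c, block_d only 2 to 4 are there at a start; the rules pass over those that are not, and their reading is None.
At some moment in a run one of block_a, block_b, block_c, block_d may be knocked a few centimetres aside while the robot is not near it.
It also fails if it takes over 210 s, if anything falls off the work surface, if the arm or the gripper's body presses on something with over 40 N, if the wrist force passes 120 N, or if a joint passes its speed limit or range.

## Working session

There is one attempt and no reset: what is moved stays moved. The work goes in short steps, Python scripts to look and compute and a shell command to move; the robot and the scene stay as the last step left them, time stands still between calls to the robot, and variables do not carry over. Pictures are saved under pics/ and viewed, on a budget of 14 in all, crops included, one or two more only if the job needs it, and the job is handed in when it is done.

```bash
mkdir -p pics; cat > h.py <<'E'
import numpy as np, cv2, json
from station import observe, capture, r
def cam(n):
    c=capture(n); R=cv2.Rodrigues(np.array(c["rvec"],float))[0]; t=np.array(c["tvec"],float).ravel()
    c["R"]=R; c["t"]=t; c["C"]=-R.T@t; return c
def ray(c,u,v):
    d=c["R"].T@np.array([(u-c["cx"])/c["fx"],(v-c["cy"])/c["fy"],1]); return d/np.linalg.norm(d)
def onz(c,u,v,z):
    d=ray(c,u,v); return c["C"]+d*(z-c["C"][2])/d[2]
def proj(c,p):
    q=c["R"]@np.array(p,float)+c["t"]; return np.array([c["fx"]*q[0]/q[2]+c["cx"],c["fy"]*q[1]/q[2]+c["cy"]])
def tri(c1,p1,c2,p2):
    d1,d2=ray(c1,*p1),ray(c2,*p2); A=np.stack([d1,-d2],1)
    s=np.linalg.lstsq(A,c2["C"]-c1["C"],rcond=None)[0]
    a,b=c1["C"]+d1*s[0],c2["C"]+d2*s[1]; return (a+b)/2,np.linalg.norm(a-b)
def save(c,n): cv2.imwrite("pics/"+n,c["pixels"][:,:,::-1])
E
python3 - <<'E'
from h import *
for n in ("top","side"):
    c=cam(n); save(c,n+"1.png"); print(n,c["C"].round(3),c["fx"],c["R"].round(2).tolist())
o=observe(); print({k:np.round(v,3).tolist() for k,v in o.items()})
E
```

```text
top [0.366 0.055 1.774] 498.9725388616023 [[0.02, -1.0, 0.01], [-0.99, -0.02, -0.1], [0.1, -0.0, -0.99]]
side [0.348 0.724 0.869] 382.6045534436179 [[-0.96, -0.3, 0.0], [-0.22, 0.72, -0.66], [0.19, -0.63, -0.75]]
{'t': 0.1, 'joint_pos': [1.177, 0.491, 1.559, 0.0, 1.092, -0.106], 'qd': [0.0, -0.002, 0.001, 0.002, 0.001, 0.0], 'effort': [0.003, -61.945, -26.202, -0.0, 0.003, -0.0], 'ee_pos': [0.177, 0.599, 0.231], 'ee_rot': [[-0.959, 0.284, -0.0], [0.284, 0.959, -0.001], [0.0, -0.001, -1.0]], 'force': [-0.024, -0.123, -0.56], 'wrist_torque': [-0.017, 0.014, 0.064], 'grip_width': 0.085}
```

View pics/top1.png

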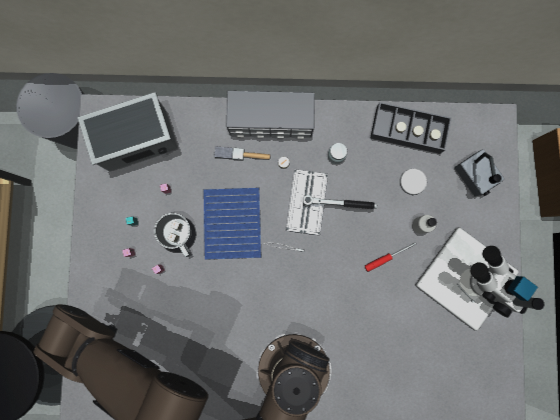

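View pics/side1.png

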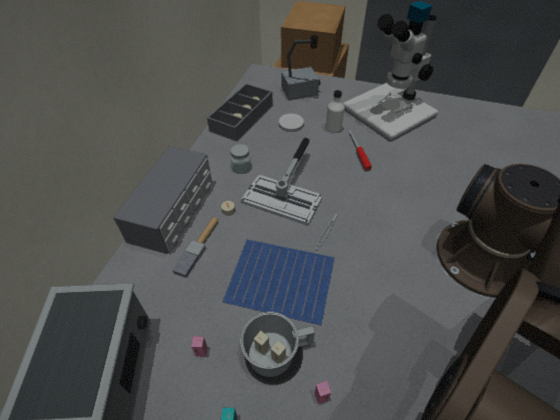

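The top view shows the cup at about (173,232) with its handle at (185,250), the mat at (232,223), the fixture at (308,202), and the wrench handle pointing right to (373,205). The pink and turquoise look-alikes are around the cup. Next I'll zoom in on the cup and fixture.

```bash
python3 - <<'E'
from h import *
a=cam("top");b=cam("side")
def crop(c,x,y,w,h,s): return cv2.resize(c["pixels"][y:y+h,x:x+w,::-1],(w*s,h*s),interpolation=cv2.INTER_CUBIC)
A=crop(a,145,205,66,66,6); B=crop(b,232,306,100,75,4)
C=crop(a,280,165,100,75,4); D=crop(b,235,135,100,75,4)
im=np.zeros((600,800,3),np.uint8); im[:300,:400]=B; im[300:,400:]=C;im[300:,:400]=D
im[:300,400:700]=cv2.resize(A,(300,300)); cv2.imwrite("pics/crop1.png",im)
E
```

```text
(no output)
```

View pics/crop1.png

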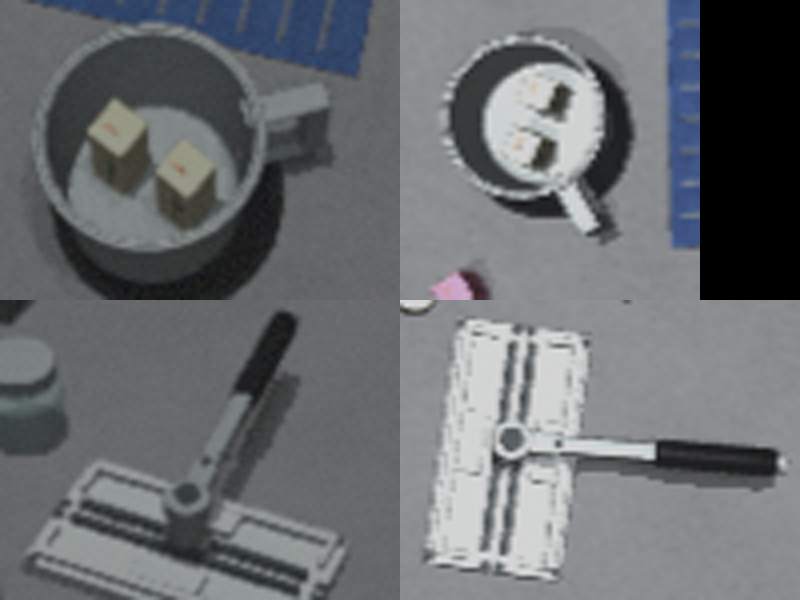

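The cup holds two blocks. They show at crop (118,118)/(187,168) in the side view and as dots at (535,90)/(525,145) in the top view. I'll measure now.

```bash
python3 - <<'E'
from h import *
a=cam("top");b=cam("side")
P=lambda n,t,s:print(n,*[np.round(x,4) for x in tri(a,t,b,s)])
P("rim",(172.1,230.7),(269.5,341))
P("bar",(186.5,252.5),(311,330))
P("bolt head",(308,200),(282,183.2))
P("wr tip",(375.5,205.5),(306.2,138.8))
P("fixc+x",(295,169.5),(260,175)) # guess
P("bl1",(145+137/4.545,205+87/4.545),(232+118/4,306+115/4)); P("bl2",(145+118/4.545,205+143/4.545),(232+187/4,306+167/4))
def blobs(c,m,z,amin=60):
    cs,_=cv2.findContours(m.astype(np.uint8)*255,cv2.RETR_EXTERNAL,cv2.CHAIN_APPROX_NONE)
    for q in sorted(cs,key=cv2.contourArea)[::-1][:6]:
        if cv2.contourArea(q)<amin: continue
        w=np.array([onz(c,*p[0],z)[:2] for p in q],np.float32)
        R=cv2.minAreaRect(w); print(cv2.contourArea(q),np.round(R[0],4),np.round(R[1],4),round(R[2],1))
for c in(a,b):
    p=c["pixels"].astype(int); print("mat"); blobs(c,(p[:,:,2]>p[:,:,0]+35),.003,400)
p=a["pixels"].astype(int); m=np.zeros(p.shape[:2],bool); m[160:245,280:333]=(p[160:245,280:333].min(2)>150)
m=cv2.morphologyEx(m.astype(np.uint8),cv2.MORPH_CLOSE,np.ones((7,7)));print("fix");blobs(a,m,.019)
p=b["pixels"].astype(int); m=np.zeros(p.shape[:2],bool); m[170:225,236:328]=(p[170:225,236:328].min(2)>135)
m=cv2.morphologyEx(m.astype(np.uint8),cv2.MORPH_CLOSE,np.ones((7,7)));print("fixS");blobs(b,m,.019)
# dark grip top view
p=a["pixels"].astype(int)
m=np.zeros(p.shape[:2],bool); m[195:215,340:380]=p[195:215,340:380].max(2)<50; print("grip");blobs(a,m,.063,20)
# bystanders, approx
for n,q,z in(("tweezers a",(264,241),0),("tweez b",(304,250),0),("driver",(366,268),.02),("driver b",(415,243),0),("flask",(427,223),.1),("dish",(414,181),.016),("jar",(338,152),.07)): print(n,onz(a,*q,z).round(3))
E
```

```text
rim [0.4697 0.4237 0.0759] 0.0033
bar [0.3944 0.3723 0.0712] 0.0015
bolt head [ 0.5854 -0.0374  0.0729] 0.0044
wr tip [ 0.5732 -0.2716  0.0619] 0.0059
fixc+x [0.6582 0.0064 0.131 ] 0.0388
bl1 [0.4917 0.4147 0.073 ] 0.0018
bl2 [0.4491 0.4284 0.0667] 0.0006
mat
3790.5 [0.505  0.2276] [0.2496 0.1989] 2.1
mat
6215.5 [0.5085 0.2302] [0.2481 0.1986] 3.2
fix
2025.5 [ 0.583  -0.0501] [0.1511 0.2202] 83.2
fixS
1194.5 [ 0.5882 -0.0325] [0.1182 0.2177] 83.2
grip
163.5 [ 0.5736 -0.2118] [0.1038 0.0228] 86.2
tweezers a [0.443 0.112 0.   ]
tweez b [ 0.414 -0.03   0.   ]
driver [ 0.355 -0.247  0.02 ]
driver b [ 0.446 -0.424  0.   ]
flask [ 0.51  -0.438  0.1  ]
dish [ 0.667 -0.418  0.016]
jar [ 0.754 -0.14   0.07 ]
```

```bash
cat >> h.py <<'E'
from scipy.spatial.transform import Rotation as Ro
G=0.019
def pose(az,pitch):
    """tool z in vertical plane of azimuth az (deg), pitch deg below horizontal; tool y horizontal, tool x=-X when down"""
    a,p=np.radians([az,pitch]); X=np.array([np.cos(a),np.sin(a),0]); Z=np.array([0,0,1.])
    z=np.cos(p)*X-np.sin(p)*Z; y=np.cross(Z,X); return np.stack([np.cross(y,z),y,z],1)
def plan(R,grasp=None,tcp=None,R0=None,p0=None):
    o=observe(); R0=np.array(o["ee_rot"]) if R0 is None else R0; p0=np.array(o["ee_pos"]) if p0 is None else p0
    if tcp is None: tcp=np.array(grasp)+G*R[:,2]
    w=Ro.from_matrix(R0.T@R).as_rotvec(); d=np.array(tcp)-p0
    print("turn",w.round(4),"|w|",round(np.linalg.norm(w),3)," shift in old axes",(R0.T@d).round(4)," in new axes",(R.T@d).round(4))
    return R,np.array(tcp)
E
python3 - <<'E'
from h import *
R,p=plan(pose(24,60),grasp=[.457,.203,.30])
plan(pose(24,165),grasp=[.457,.203,.30],R0=R,p0=p)
print(pose(90,90))
E
```

```text
turn [-0.1852 -0.5016 -0.6901] |w| 0.873  shift in old axes [-0.3879 -0.2944 -0.0524]  in new axes [-0.1161 -0.4758  0.0065]
turn [0.     1.8326 0.    ] |w| 1.833  shift in old axes [ 0.0184  0.     -0.0239]  in new axes [0.0184 0.     0.0239]
[[-6.12323400e-17 -1.00000000e+00  3.74939946e-33]
 [-1.00000000e+00  6.12323400e-17  6.12323400e-17]
 [-6.12323400e-17  0.00000000e+00 -1.00000000e+00]]
```

```bash
python3 -m pendant '[[0,0,0,-0.039,-0.0295,-0.0052,0],[0,0,0,-0.039,-0.0295,-0.0052,0],[0,0,0,-0.039,-0.0295,-0.0052,0],[0,0,0,-0.039,-0.0295,-0.0052,0],[0,0,0,-0.039,-0.0295,-0.0052,0],[0,0,0,-0.039,-0.0295,-0.0052,0],[0,0,0,-0.039,-0.0295,-0.0052,0],[0,0,0,-0.039,-0.0295,-0.0052,0],[0,0,0,-0.039,-0.0295,-0.0052,0],[0,0,0,-0.039,-0.0295,-0.0052,0]]' 120
python3 -m pendant '[[-0.0232,-0.0627,-0.0863,0,0,0,0],[-0.0232,-0.0627,-0.0863,0,0,0,0],[-0.0232,-0.0627,-0.0863,0,0,0,0],[-0.0232,-0.0627,-0.0863,0,0,0,0],[-0.0232,-0.0627,-0.0863,0,0,0,0],[-0.0232,-0.0627,-0.0863,0,0,0,0],[-0.0232,-0.0627,-0.0863,0,0,0,0],[-0.0232,-0.0627,-0.0863,0,0,0,0],[0,0,0,0,0,0,0]]'
python3 -m pendant '[[0,0.14,0,0,0,0,0],[0,0.14,0,0,0,0,0],[0,0.14,0,0,0,0,0],[0,0.14,0,0,0,0,0],[0,0.14,0,0,0,0,0],[0,0.14,0,0,0,0,0],[0,0.14,0,0,0,0,0],[0,0.14,0,0,0,0,0],[0,0.14,0,0,0,0,0],[0,0.14,0,0,0,0,0]]'
python3 -m pendant '[[0,0.11,0,0,0,0,0],[0,0.11,0,0,0,0,0],[0,0.11,0,0,0,0,0],[0,0.1,0,0,0,0,0],[0,0,0,0,0,0,0]]'
python3 -c "
from h import *
o=observe();print(np.round(o['joint_pos'],3));plan(pose(24,165),grasp=[.457,.203,.30])"
```

```text
t: 1.3
ee_pos: [0.4684, 0.2039, 0.2837]
ee_rot: [[-0.959, 0.284, 0.0], [0.284, 0.959, 0.0], [-0.0, 0.0, -1.0]]
force: [0.3, 1.3, 0.4]
grip_width: 0.0854
t: 2.2
ee_pos: [0.4667, 0.2052, 0.2829]
ee_rot: [[-0.79, -0.408, 0.457], [-0.354, 0.913, 0.204], [-0.5, -0.0, -0.866]]
force: [0.2, 0.8, 0.1]
grip_width: 0.0855
t: 3.2
ee_pos: [0.4685, 0.2056, 0.284]
ee_rot: [[-0.584, -0.404, -0.704], [-0.251, 0.915, -0.317], [0.772, -0.009, -0.635]]
force: [-0.7, 0.0, 0.4]
grip_width: 0.0852
t: 3.7
ee_pos: [0.4682, 0.2057, 0.2814]
ee_rot: [[-0.236, -0.407, -0.882], [-0.097, 0.913, -0.396], [0.967, -0.008, -0.255]]
force: [0.2, -0.7, 0.2]
grip_width: 0.0857
[ 0.329  0.817  1.305 -0.123  2.328 -1.671]
turn [-0.0024 -0.0042 -0.0071] |w| 0.009  shift in old axes [0.0208 0.002  0.0252]  in new axes [0.0209 0.0021 0.0251]
```

```bash
python3 - <<'E'
from h import *
R=pose(34.3,60); g=np.array([.394,.372,.054])
R1,p1=plan(R,grasp=g-.11*R[:,2])
plan(R,grasp=g,R0=R1,p0=p1)
E
```

```text
turn [ 0.0717 -1.8319 -0.1945] |w| 1.844  shift in old axes [-0.131   0.1751  0.0809]  in new axes [0.0856 0.1792 0.1222]
turn [0. 0. 0.] |w| 0.0  shift in old axes [ 0.   -0.    0.11]  in new axes [ 0.   -0.    0.11]
```

```bash

python3 -m pendant '[[0.0051,-0.1309,-0.0139,0,0,0,0],[0.0051,-0.1309,-0.0139,0,0,0,0],[0.0051,-0.1309,-0.0139,0,0,0,0],[0.0051,-0.1309,-0.0139,0,0,0,0],[0.0051,-0.1309,-0.0139,0,0,0,0],[0.0051,-0.1309,-0.0139,0,0,0,0],[0.0051,-0.1309,-0.0139,0,0,0,0],[0.0051,-0.1309,-0.0139,0,0,0,0],[0.0051,-0.1309,-0.0139,0,0,0,0],[0.0051,-0.1309,-0.0139,0,0,0,0]]'
python3 -m pendant '[[0.0051,-0.1309,-0.0139,0,0,0,0],[0.0051,-0.1309,-0.0139,0,0,0,0],[0.0051,-0.1309,-0.0139,0,0,0,0],[0.0051,-0.1309,-0.0139,0,0,0,0],[0,0,0,0,0.045,0,0],[0,0,0,0,0.045,0,0],[0,0,0,0,0.045,0,0],[0,0,0,0,0.044,0,0],[0,0,0,0,0,0,0],[0,0,0,0,0,0,0]]'
python3 - <<'E'
from h import *
R=pose(34.3,60); g=np.array([.394,.372,.054])
plan(R,grasp=g-.11*R[:,2]);print(observe()["joint_pos"])
E
```

```text
t: 4.7
ee_pos: [0.4684, 0.2057, 0.2854]
ee_rot: [[-0.854, -0.52, -0.005], [-0.52, 0.853, 0.041], [-0.017, 0.037, -0.999]]
force: [1.3, 0.7, -0.3]
grip_width: 0.0853
t: 5.7
ee_pos: [0.3703, 0.349, 0.2856]
ee_rot: [[-0.712, -0.564, 0.417], [-0.483, 0.825, 0.293], [-0.51, 0.007, -0.86]]
force: [0.6, 0.0, -0.7]
grip_width: 0.0853
turn [ 0.0068  0.0111 -0.0026] |w| 0.013  shift in old axes [0.0891 0.0045 0.1249]  in new axes [0.0876 0.0056 0.1258]
[ 0.63090165  0.11278491  2.08027709 -0.02409284  0.41399073 -1.51831171]
```

```bash

python3 -m pendant '[[0.0068,0.0111,-0.0026,0,0,0,0],[0,0,0,0.029,0.0018,0.042,0],[0,0,0,0.029,0.0018,0.042,0],[0,0,0,0.029,0.0019,0.042,0],[0,0,0,0,0,0,0],[0,0,0,0,0,0,0]]'
python3 - <<'E'
from h import *
R=pose(34.3,60); g=np.array([.394,.372,.054])
plan(R,grasp=g);print(observe()["joint_pos"])
a=cam("top");b=cam("side"); im=np.zeros((480,800,3),np.uint8)
im[:,:400]=cv2.resize(a["pixels"][185:285,130:213,::-1],(400,480)); im[:,400:]=cv2.resize(b["pixels"][280:400,230:330,::-1],(400,480)); cv2.imwrite("pics/pre.png",im)
E
```

```text
t: 6.3
ee_pos: [0.3635, 0.3452, 0.1767]
ee_rot: [[-0.72, -0.554, 0.418], [-0.487, 0.832, 0.264], [-0.494, -0.014, -0.869]]
force: [0.3, 0.1, 0.7]
grip_width: 0.0854
turn [-0.0176 -0.0064 -0.003 ] |w| 0.019  shift in old axes [0.0256 0.0075 0.1454]  in new axes [0.0265 0.005  0.1454]
[ 0.64966113  0.2932067   2.23052847 -0.39816015  0.11065416 -1.12738102]
```

View pics/pre.png

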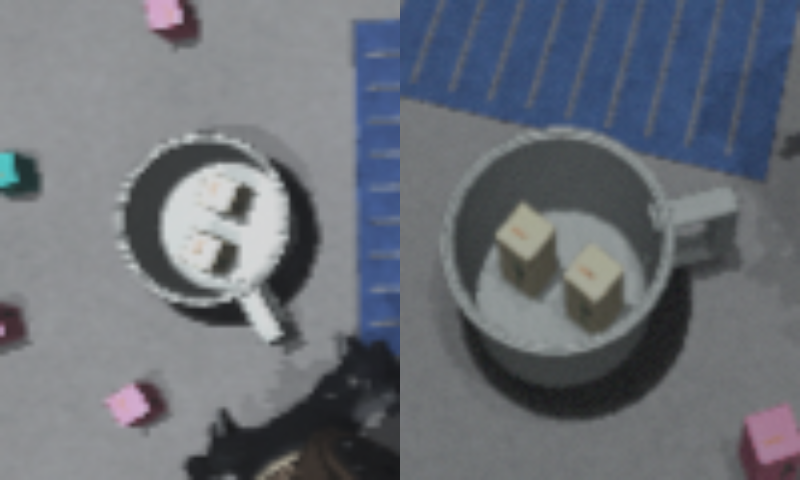

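The picture shows the cup undisturbed: top crop rim at (205,220), handle bar at (268,318), and the open fingers below at (290,410). Joint 5 is close to its limit at 60° pitch, so I'll use 75°.

```bash

python3 -m pendant '[[-0.006,0.085,-0.001,0,0,0,0],[-0.006,0.085,-0.001,0,0,0,0],[-0.006,0.085,-0.001,0,0,0,0],[0,0,0,0,0,0,0],[0,0,0,0,0,0,0]]'
python3 - <<'E'
from h import *
R=pose(34.3,75); g=np.array([.394,.372,.054])
plan(R,grasp=g-.08*R[:,2]);print(observe()["joint_pos"])
E
```

```text
t: 6.9
ee_pos: [0.3636, 0.3444, 0.1764]
ee_rot: [[-0.795, -0.56, 0.234], [-0.538, 0.829, 0.153], [-0.28, -0.004, -0.96]]
force: [-0.3, -1.0, -0.3]
grip_width: 0.0855
turn [-0.0052  0.0218 -0.0031] |w| 0.023  shift in old axes [-0.0061  0.006   0.0679]  in new axes [-0.0076  0.0056  0.0678]
[ 0.63419671  0.3142098   2.09044828 -0.03462723  0.4538947  -1.50245578]
```

```bash

python3 -m pendant '[[-0.0052,0.0218,-0.0031,0,0,0,0],[0,0,0,-0.0076,0.0056,0.034,0],[0,0,0,0,0,0.034,0],[0,0,0,0,0,0,0],[0,0,0,0,0,0,0]]'
python3 - <<'E'
from h import *
R=pose(34.3,75); g=np.array([.394,.372,.054])
plan(R,grasp=g);print(observe()["joint_pos"])
E
```

```text
t: 7.4
ee_pos: [0.38, 0.3625, 0.1122]
ee_rot: [[-0.799, -0.564, 0.211], [-0.545, 0.826, 0.143], [-0.255, -0.0, -0.967]]
force: [0.2, -0.3, 0.4]
grip_width: 0.0854
turn [-0.0003 -0.0041  0.0005] |w| 0.004  shift in old axes [-0.0016 -0.      0.0796]  in new axes [-0.0012 -0.0001  0.0796]
[ 0.64159759  0.45935768  2.08287542 -0.03365934  0.34207588 -1.49803324]
```

```bash

python3 -m pendant '[[0,0,0,-0.0015,0,0.02,0],[0,0,0,0,0,0.02,0],[0,0,0,0,0,0.02,0],[0,0,0,0,0,0.0195,0],[0,0,0,0,0,0,0],[0,0,0,0,0,0,0]]'
python3 -m pendant '[[0,0,0,0,0,0,80],[0,0,0,0,0,0,130],[0,0,0,0,0,0,170],[0,0,0,0,0,0,200],[0,0,0,0,0,0,230],[0,0,0,0,0,0,255],[0,0,0,0,0,0,255],[0,0,0,0,0,0,255],[0,0,0,0,0,0,255],[0,0,0,0,0,0,255]]' 120
python3 - <<'E'
from h import *
R=pose(34.3,75); g=np.array([.394,.372,.054])
plan(R,grasp=g);print(observe()["joint_pos"])
E
```

```text
t: 8.0
ee_pos: [0.3987, 0.3752, 0.0371]
ee_rot: [[-0.798, -0.564, 0.212], [-0.545, 0.826, 0.144], [-0.257, -0.0, -0.966]]
force: [-0.8, 0.8, 0.5]
grip_width: 0.0854
t: 9.0
ee_pos: [0.3988, 0.3752, 0.0359]
ee_rot: [[-0.798, -0.564, 0.212], [-0.545, 0.826, 0.144], [-0.256, -0.0, -0.967]]
force: [-1.9, -1.6, 6.1]
grip_width: 0.0145
turn [-0.0004 -0.0027  0.0002] |w| 0.003  shift in old axes [0.0009 0.     0.0001]  in new axes [0.0009 0.     0.0001]
[ 0.63941378  0.62393272  2.07847025 -0.06031321  0.18065712 -1.47229568]
```

```bash

python3 -m pendant '[[0,0,0,-0.0025,0,-0.0097,255],[0,0,0,-0.0025,0,-0.0097,255],[0,0,0,-0.005,0,-0.0193,255],[0,0,0,-0.005,0,-0.0193,255],[0,0,0,-0.005,0,-0.0193,255],[0,0,0,-0.005,0,-0.0193,255],[0,0,0,-0.005,0,-0.0193,255],[0,0,0,-0.005,0,-0.0193,255],[0,0,0,0,0,0,255],[0,0,0,0,0,0,255]]'
python3 - <<'E'
from h import *
print(observe()["wrist_torque"])
a=cam("top");b=cam("side"); im=np.zeros((480,800,3),np.uint8)
im[:,:400]=cv2.resize(a["pixels"][185:285,130:213,::-1],(400,480)); im[:,400:]=cv2.resize(b["pixels"][240:420,200:350,::-1],(400,480)); cv2.imwrite("pics/lift.png",im)
E
```

```text
t: 10.0
ee_pos: [0.3977, 0.3746, 0.1753]
ee_rot: [[-0.798, -0.564, 0.211], [-0.545, 0.826, 0.144], [-0.256, -0.0, -0.967]]
force: [0.3, -0.3, -3.4]
grip_width: 0.0142
[-0.30898652  0.41193029 -0.02385589]
```

View pics/lift.png

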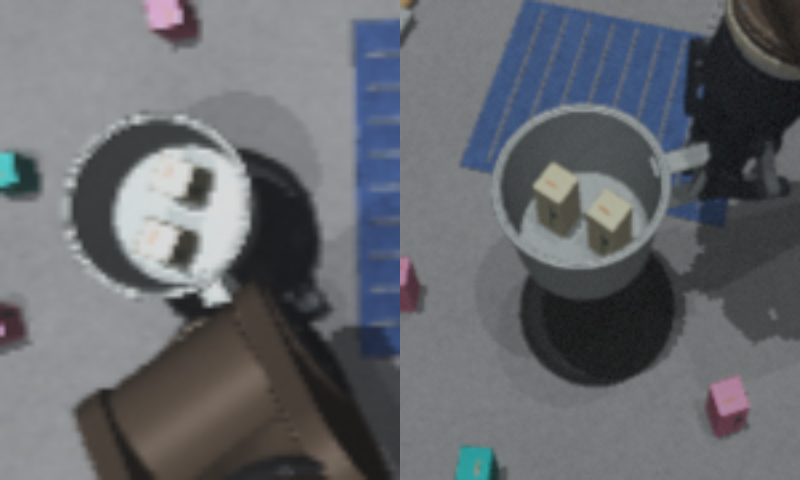

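The cup is held upright with both blocks in it. The drip pad is visible below it, at side crop (600,305). Now I'll carry it over the mat.

```bash
python3 - <<'E'
from h import *
b=cam("side"); print("pad",onz(b,275,354.4,.003).round(4))
p=b["pixels"].astype(int); 
o=observe()
R1,p1=plan(pose(24,75),grasp=[.44,.195,.24])
R2,p2=plan(pose(24,75+88),grasp=[.457,.203,.185],R0=R1,p0=p1)
plan(pose(24,75+105),grasp=[.457,.203,.18],R0=R2,p0=p2)
E
```

```text
pad [0.4609 0.422  0.003 ]
turn [ 0.0456 -0.0052  0.1741] |w| 0.18  shift in old axes [ 0.0473 -0.1731 -0.0614]  in new axes [ 0.0161 -0.1812 -0.0535]
turn [ 0.      1.5359 -0.    ] |w| 1.536  shift in old axes [0.0151 0.0004 0.0397]  in new axes [-0.0391  0.0004  0.0165]
turn [-0.      0.2967  0.    ] |w| 0.297  shift in old axes [0.0008 0.     0.0006]  in new axes [0.0006 0.     0.0008]
```

```bash

python3 -m pendant '[[0,0,0,0,0,-0.03,255],[0,0,0,0.003,-0.02,-0.015,255],[0,0,0,0.007,-0.026,-0.008,255],[0,0,0,0.007,-0.026,-0.004,255],[0,0,0,0.007,-0.026,-0.003,255],[0,0,0,0.007,-0.026,-0.001,255],[0,0,0,0.007,-0.026,0,255],[0,0,0,0.006,-0.018,0,255],[0.023,-0.003,0.087,0.003,-0.005,0,255],[0.023,-0.003,0.087,0,0,0,255]]'
python3 -m pendant '[[0,0.05,0,0,0,0,255],[0,0.1,0,0,0,0,255],[0,0.1,0,0,0,0,255],[0,0.1,0,0,0,0,255],[0,0.1,0,0,0,0,255],[0,0.1,0,0,0,0,255],[0,0.1,0,0,0,0,255],[0,0.1,0,0,0,0,255],[0,0.1,0,0,0,0,255],[0,0.05,0,0,0,0,255]]'
python3 -m pendant '[[0,0.1,0,0,0,0,255],[0,0.1,0,0,0,0,255],[0,0.1,0,0,0,0,255],[0,0.1,0,0,0,0,255],[0,0.1,0,0,0,0,255],[0,0.1,0,0,0,0,255],[0,0,0,0,0,0,255],[0,0,0,0,0,0,255]]'
python3 - <<'E'
from h import *
print(observe()["joint_pos"])
plan(pose(24,75+86),grasp=[.457,.203,.185])
a=cam("top");b=cam("side"); im=np.zeros((480,800,3),np.uint8)
im[:,:400]=cv2.resize(a["pixels"][165:285,200:300,::-1],(400,480)); im[:,400:]=cv2.resize(b["pixels"][200:380,200:350,::-1],(400,480)); cv2.imwrite("pics/tilt.png",im)
# pad
p=b["pixels"]; save(b,"tiltside.png"); np.save("tilt.npy",p)
E
```

```text
t: 11.15
ee_pos: [0.4452, 0.1963, 0.2212]
ee_rot: [[-0.884, -0.402, 0.238], [-0.388, 0.916, 0.105], [-0.26, 0.0, -0.966]]
force: [0.7, 0.3, -2.1]
grip_width: 0.0146
t: 12.15
ee_pos: [0.4456, 0.1977, 0.2206]
ee_rot: [[-0.732, -0.407, -0.546], [-0.326, 0.914, -0.243], [0.598, 0.0, -0.802]]
force: [-0.8, 0.5, -2.1]
grip_width: 0.014
t: 12.95
ee_pos: [0.4453, 0.1976, 0.2211]
ee_rot: [[-0.302, -0.407, -0.862], [-0.135, 0.914, -0.384], [0.944, 0.0, -0.331]]
force: [-0.1, 0.9, -2.7]
grip_width: 0.0144
[ 0.3273999   0.82375861  1.42023302 -0.1017199   2.12766892 -1.65528656]
turn [0.     0.0055 0.0003] |w| 0.005  shift in old axes [-0.0382  0.0002  0.0187]  in new axes [-0.0383  0.0002  0.0185]
```

View pics/tilt.png

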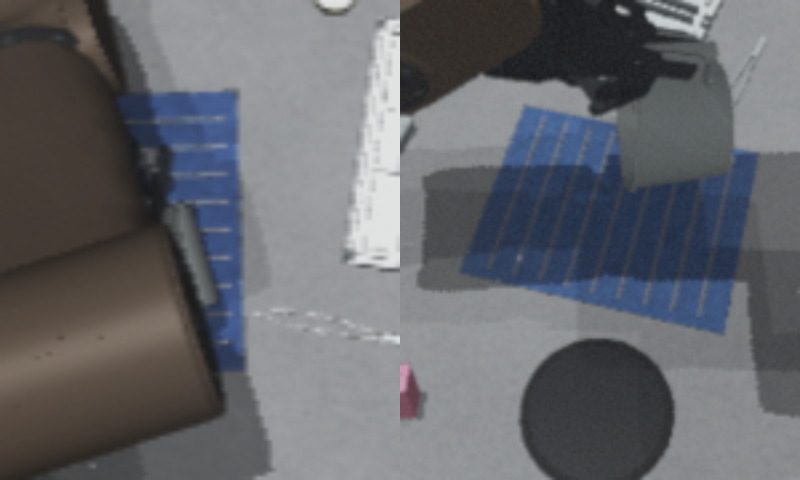

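The cup is tipped about 86° above the mat, with its mouth pointing away from the robot, and nothing has come out. The pad is clear at side crop (597,415). Now I'll lower it and tip it the rest of the way slowly.

```bash

python3 -m pendant '[[0,0,0,-0.01,0,0.005,255],[0,0,0,-0.014,0,0.007,255],[0,0,0,-0.014,0,0.007,255],[0,0.03,0,0,0,0,255],[0,0.03,0,0,0,0,255],[0,0.03,0,0,0,0,255],[0,0.03,0,0,0,0,255],[0,0,0,0,0,0,255],[0,0,0,0,0,0,255],[0,0,0,0,0,0,255]]'
python3 -m pendant '[[0,0.03,0,0,0,0,255],[0,0.03,0,0,0,0,255],[0,0.03,0,0,0,0,255],[0,0.03,0,0,0,0,255],[0,0,0,0,0,0,255],[0,0,0,0,0,0,255],[0,0,0,0,0,0,255],[0,0,0,0,0,0,255],[0,0,0,0,0,0,255],[0,0,0,0,0,0,255]]'
python3 - <<'E'
from h import *
print(observe()["joint_pos"],observe()["force"],observe()["wrist_torque"])
b=cam("side"); im=cv2.resize(b["pixels"][190:340,180:330,::-1],(600,600)); cv2.imwrite("pics/tilt2.png",im)
p=np.load("tilt.npy").astype(int); m=((p.max(2)<75)&(p.max(2)-p.min(2)<25)).astype(np.uint8); m[:325]=0; m[:,:240]=0; m[:,315:]=0
cs,_=cv2.findContours(m,cv2.RETR_EXTERNAL,cv2.CHAIN_APPROX_NONE); q=max(cs,key=cv2.contourArea)
w=np.array([onz(b,*x[0],.003)[:2] for x in q],np.float32); print("pad",cv2.minEnclosingCircle(w),cv2.fitEllipse(w))
E
```

```text
t: 14.05
ee_pos: [0.4402, 0.1954, 0.1803]
ee_rot: [[-0.196, -0.407, -0.892], [-0.087, 0.914, -0.397], [0.977, 0.0, -0.214]]
force: [0.2, 0.3, -3.4]
grip_width: 0.0143
t: 15.05
ee_pos: [0.4402, 0.1954, 0.1802]
ee_rot: [[-0.087, -0.407, -0.909], [-0.039, 0.914, -0.405], [0.995, 0.0, -0.095]]
force: [0.4, 0.7, -2.9]
grip_width: 0.0145
[ 0.32838776  0.96144044  1.42151988 -0.11403415  2.23029457 -1.64961436] [ 0.3785508   0.73665836 -2.88503422] [ 0.3755328  -0.90681288  0.00978163]
pad ((0.46426552534103394, 0.4218132793903351), 0.06486565619707108) ((0.4641519784927368, 0.4218989908695221), (0.1264256089925766, 0.12731501460075378), 164.23426818847656)
```

View pics/tilt2.png

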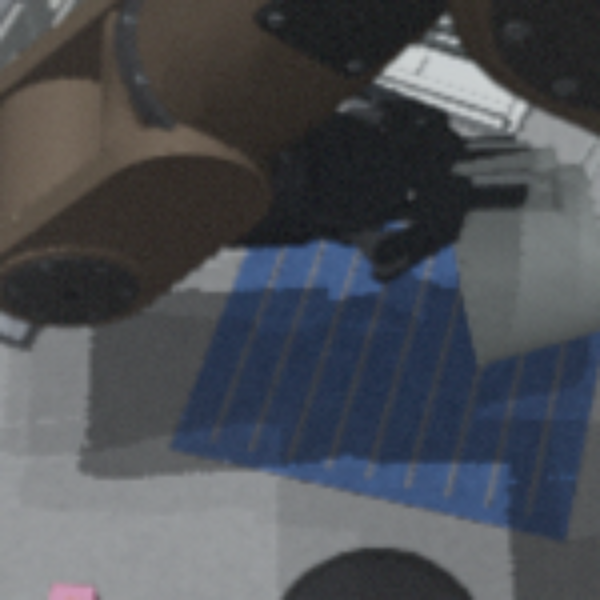

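```bash

python3 -m pendant '[[0,0.03,0,0,0,0,255],[0,0.03,0,0,0,0,255],[0,0.03,0,0,0,0,255],[0,0.03,0,0,0,0,255],[0,0,0,0,0,0,255],[0,0,0,0,0,0,255],[0,0,0,0,0,0,255],[0,0,0,0,0,0,255]]'
python3 -m pendant '[[0,0.03,0,0,0,0,255],[0,0.03,0,0,0,0,255],[0,0.03,0,0,0,0,255],[0,0.03,0,0,0,0,255],[0,0,0,0,0,0,255],[0,0,0,0,0,0,255],[0,0,0,0,0,0,255],[0,0,0,0,0,0,255]]'
python3 - <<'E'
from h import *
print(observe()["joint_pos"],observe()["force"],observe()["wrist_torque"])
b=cam("side"); im=cv2.resize(b["pixels"][190:340,180:330,::-1],(600,600)); cv2.imwrite("pics/tilt3.png",im)
E
```

```text
t: 15.9
ee_pos: [0.4402, 0.1954, 0.1804]
ee_rot: [[0.022, -0.407, -0.913], [0.01, 0.914, -0.407], [1.0, 0.0, 0.024]]
force: [-0.2, 0.2, -2.0]
grip_width: 0.0144
t: 16.7
ee_pos: [0.4402, 0.1954, 0.1803]
ee_rot: [[0.131, -0.407, -0.904], [0.058, 0.914, -0.403], [0.99, 0.0, 0.144]]
force: [0.6, 0.5, -1.3]
grip_width: 0.0146
[ 0.32818454  1.04510455  1.42016107 -0.13126302  2.38748971 -1.65368624] [ 0.5772827   0.53276135 -1.33347508] [ 0.31496209 -0.85395934 -0.08189903]
```

View pics/tilt3.png

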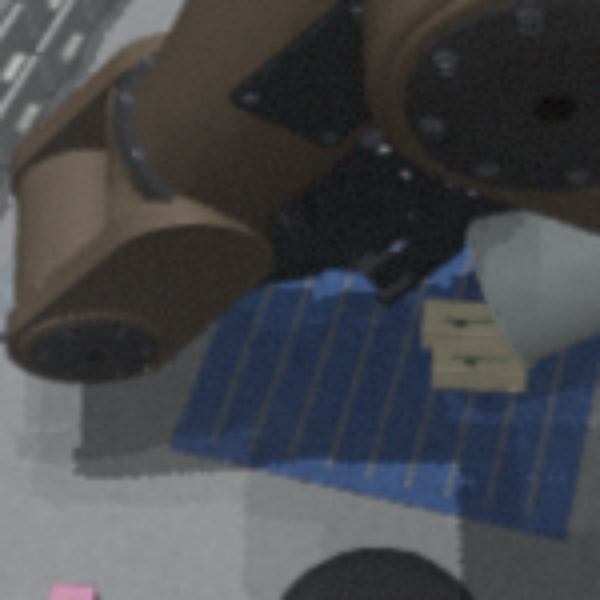

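Both blocks are on the mat side by side at crop (475,325) and (480,365), with their tails near the rim. I'll pull the cup back, lift it and right it.

```bash

python3 -m pendant '[[0,0,0,0.005,0,0.005,255],[0,0,0,0.005,0,0.005,255],[0,0,0,0.01,0,0.005,255],[0,0,0,0.02,0,0,255],[0,0,0,0.02,0,0,255],[0,0,0,0.02,0,0,255],[0,-0.1,0,0,0,0,255],[0,-0.1,0,0,0,0,255],[0,-0.1,0,0,0,0,255],[0,-0.1,0,0,0,0,255]]'
python3 -m pendant '[[0,-0.12,0,0,0,0,255],[0,-0.12,0,0,0,0,255],[0,-0.12,0,0,0,0,255],[0,-0.12,0,0,0,0,255],[0,-0.12,0,0,0,0,255],[0,-0.12,0,0,0,0,255],[0,-0.12,0,0,0,0,255],[0,-0.12,0,0,0,0,255],[0,-0.12,0,0,0,0,255],[0,-0.12,0,0,0,0,255]]'
python3 -m pendant '[[0,-0.12,0,0,0,0,255],[0,-0.12,0,0,0,0,255],[0,-0.12,0,0,0,0,255],[0,-0.12,0,0,0,0,255],[0,0,0,0,0,0,255],[0,0,0,0,0,0,255]]'
python3 - <<'E'
from h import *
print(observe()["joint_pos"])
R=pose(34.3,75); R1,p1=plan(R,tcp=[.3965,.3745,.14])
plan(R,tcp=[.3965,.3745,.0365],R0=R1,p0=p1)
a=cam("top");save(a,"after.png")
E
```

```text
t: 17.75
ee_pos: [0.4369, 0.1939, 0.2623]
ee_rot: [[-0.235, -0.407, -0.883], [-0.105, 0.914, -0.393], [0.966, -0.0, -0.257]]
force: [0.2, 0.3, -2.1]
grip_width: 0.0145
t: 18.75
ee_pos: [0.4363, 0.1937, 0.2625]
ee_rot: [[-0.908, -0.407, -0.101], [-0.404, 0.914, -0.045], [0.11, -0.0, -0.994]]
force: [0.2, 0.6, -1.9]
grip_width: 0.0144
t: 19.35
ee_pos: [0.4365, 0.1937, 0.2621]
ee_rot: [[-0.854, -0.407, 0.324], [-0.38, 0.914, 0.144], [-0.354, 0.0, -0.935]]
force: [-0.5, 0.2, -1.5]
grip_width: 0.0143
[ 0.24629103  0.12932392  2.07445541  0.11088211  0.58352481 -1.82492532]
turn [-0.055   0.1    -0.1713] |w| 0.206  shift in old axes [0.0087 0.1814 0.1273]  in new axes [-0.0349  0.1719  0.1357]
turn [0. 0. 0.] |w| 0.0  shift in old axes [0.0268 0.     0.1   ]  in new axes [0.0268 0.     0.1   ]
```

View pics/after.png

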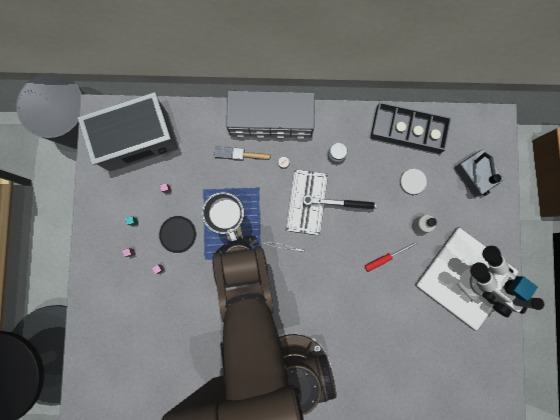

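The cup is empty and upright above the mat, hiding the blocks below it. The pad is at (178,234).

```bash

python3 -m pendant '[[-0.0275,0.05,-0.0857,0,0,0,255],[-0.0275,0.05,-0.0857,0,0,0,255],[0,0,0,-0.0035,0.0172,0,255],[0,0,0,-0.0035,0.0258,0,255],[0,0,0,-0.0047,0.0258,0,255],[0,0,0,-0.0047,0.0258,0,255],[0,0,0,-0.0047,0.0258,0.01,255],[0,0,0,-0.0047,0.0258,0.025,255],[0,0,0,-0.0047,0.0257,0.025,255],[0,0,0,-0.0044,0,0.025,255]]'
python3 -m pendant '[[0,0,0,0,0,0.025,255],[0,0,0,0,0,0.0257,255],[0,0,0,0,0,0,255],[0,0,0,0,0,0,255]]'
python3 - <<'E'
from h import *
print(observe()["joint_pos"])
a=cam("top");b=cam("side")
print("pad top",onz(a,178,234,.003).round(4))
R=pose(34.3,75); plan(R,tcp=[.3965,.3745,.0365])
R=pose(34.3,75); plan(R,tcp=[.3965,.3745,.058])
E
```

```text
t: 20.4
ee_pos: [0.3858, 0.37, 0.1875]
ee_rot: [[-0.796, -0.566, 0.214], [-0.547, 0.825, 0.146], [-0.259, -0.001, -0.966]]
force: [-0.0, 0.3, -1.4]
grip_width: 0.0144
t: 20.8
ee_pos: [0.3976, 0.3751, 0.1394]
ee_rot: [[-0.798, -0.564, 0.214], [-0.545, 0.826, 0.145], [-0.259, -0.001, -0.966]]
force: [1.2, -0.1, -1.4]
grip_width: 0.0144
[ 0.6409548   0.43400639  2.01236854 -0.02809799  0.43366019 -1.50480657]
pad top [0.4611 0.4178 0.003 ]
turn [-0.0007  0.0032  0.0003] |w| 0.003  shift in old axes [0.0286 0.0002 0.1001]  in new axes [0.0283 0.0002 0.1002]
turn [-0.0007  0.0032  0.0003] |w| 0.003  shift in old axes [0.023  0.0002 0.0793]  in new axes [0.0227 0.0002 0.0794]
```

```bash

python3 -m pendant '[[0,0.003,0,0.0063,-0.0013,0.022,255],[0,0,0,0.006,0,0.021,255],[0,0,0,0.006,0,0.021,255],[0,0,0,0.004,0,0.014,255],[0,0,0,0.0025,0,0.0095,255],[0,0,0,0.0012,0,0.0045,255],[0,0,0,0.0012,0,0.0035,255],[0,0,0,0.0005,0,0.002,255],[0,0,0,0,0,0,255],[0,0,0,0,0,0,255]]'
python3 - <<'E'
from h import *
o=observe();print(o["force"],o["wrist_torque"])
plan(pose(34.3,75),tcp=[.397,.373,.036])
a=cam("top");b=cam("side"); im=np.zeros((480,800,3),np.uint8)
im[:,:400]=cv2.resize(a["pixels"][185:285,130:213,::-1],(400,480)); im[:,400:]=cv2.resize(b["pixels"][240:420,200:350,::-1],(400,480)); cv2.imwrite("pics/place.png",im)
E
```

```text
t: 21.9
ee_pos: [0.3971, 0.373, 0.0385]
ee_rot: [[-0.798, -0.564, 0.214], [-0.545, 0.826, 0.145], [-0.259, -0.001, -0.966]]
force: [0.4, -0.2, -1.6]
grip_width: 0.0142
[ 0.4123233  -0.17356843 -1.63317231] [-0.20536568  0.27808498 -0.01109434]
turn [-0.0005  0.0001  0.0003] |w| 0.001  shift in old axes [0.0007 0.     0.0024]  in new axes [0.0007 0.     0.0024]
```

View pics/place.png

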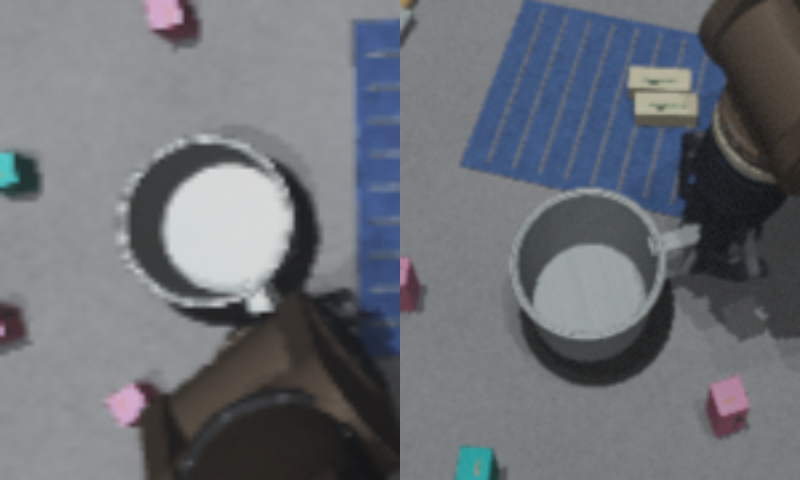

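The cup is just above the pad at top crop (207,220), the same spot as before. The blocks lie on the mat at side crop (660,78) and (665,108). I'll lower the last 2 mm and release.

```bash

python3 -m pendant '[[0,0,0,0.0003,0,0.0012,255],[0,0,0,0.0004,0,0.0013,255],[0,0,0,0,0,0,255],[0,0,0,0,0,0,255]]'
python3 -m pendant '[[0,0,0,0,0,0,240],[0,0,0,0,0,0,210],[0,0,0,0,0,0,170],[0,0,0,0,0,0,100],[0,0,0,0,0,0,0],[0,0,0,0,0,0,0],[0,0,0,0,0,-0.01,0],[0,0,0,0,0,-0.03,0],[0,0,0,0,0,-0.04,0],[0,0,0,0,0,-0.04,0]]'
python3 -m pendant '[[0,0,0,-0.02,0,-0.045,0],[0,0,0,-0.02,0,-0.045,0],[0,0,0,-0.02,0,-0.045,0],[0,0,0,0,0,0,0]]'
cat > blk.py <<'E'
from h import *
def find(c,z,box):
    p=c["pixels"]; hsv=cv2.cvtColor(p,cv2.COLOR_RGB2HSV); x0,y0,x1,y1=box
    m=np.zeros(p.shape[:2],np.uint8); m[y0:y1,x0:x1]=((hsv[:,:,0]>12)&(hsv[:,:,0]<38)&(hsv[:,:,1]>25)&(hsv[:,:,2]>90))[y0:y1,x0:x1]*255
    cs,_=cv2.findContours(m,cv2.RETR_EXTERNAL,cv2.CHAIN_APPROX_NONE); out=[]
    for q in cs:
        if cv2.contourArea(q)<40: continue
        w=np.array([onz(c,*x[0],z)[:2] for x in q],np.float32); out.append((cv2.contourArea(q),cv2.minAreaRect(w),cv2.minAreaRect(q)[0]))
    return out
if __name__=="__main__":
    for n,box in(("top",(195,180,270,265)),("side",(220,235,340,320))):
        c=cam(n)
        for t in find(c,.027,box): print(n,[np.round(v,4).tolist() if not np.isscalar(v) else v for v in t[1]],np.round(t[2],1),t[0])
        x0,y0,x1,y1=box; cv2.imwrite(f"pics/b_{n}.png",cv2.resize(c["pixels"][y0:y1,x0:x1,::-1],None,fx=5,fy=5))
E
python3 blk.py; python3 - <<'E'
import cv2,numpy as np
a=cv2.imread("pics/b_top.png");b=cv2.imread("pics/b_side.png");im=np.zeros((425,800,3),np.uint8)
s=cv2.resize(b,(440,312)); im[:a.shape[0],:350]=a[:,:350] ; im[:312,355:795]=s; cv2.imwrite("pics/blk1.png",im)
E
```

```text
t: 22.4
ee_pos: [0.3971, 0.373, 0.0358]
ee_rot: [[-0.798, -0.564, 0.214], [-0.545, 0.826, 0.146], [-0.259, -0.001, -0.966]]
force: [-1.6, -1.3, 4.2]
grip_width: 0.0145
t: 23.4
ee_pos: [0.3705, 0.355, 0.1529]
ee_rot: [[-0.798, -0.564, 0.213], [-0.545, 0.826, 0.145], [-0.257, -0.0, -0.966]]
force: [0.7, 0.7, 0.5]
grip_width: 0.0854
t: 23.8
ee_pos: [0.3918, 0.3698, 0.3046]
ee_rot: [[-0.795, -0.564, 0.222], [-0.543, 0.826, 0.152], [-0.269, 0.0, -0.963]]
force: [0.8, -0.3, 0.1]
grip_width: 0.0855
side [[0.464, 0.2193], [0.0628, 0.0501], 17.231624603271484] [298.5 274.5] 359.5
```

View pics/blk1.png

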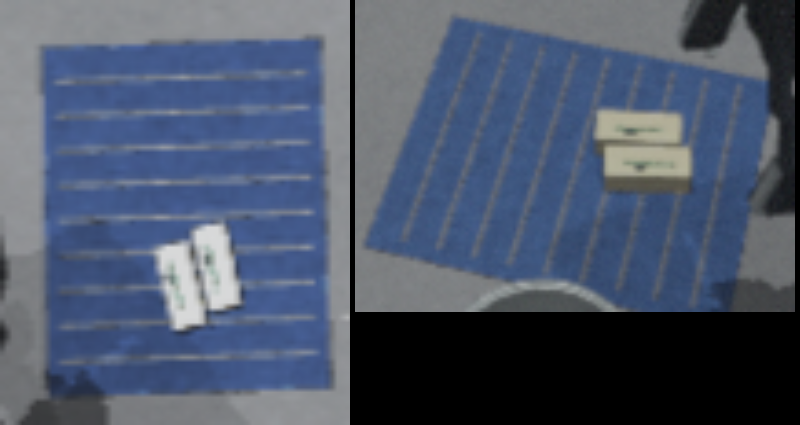

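Both blocks lie flat side by side on the mat, at top crop (181,287) and (216,267), almost touching, so I'll grip them lengthwise by their ends. I'll compute the poses now.

```bash
cat > m.py <<'E'
from h import *
a=cam("top");b=cam("side")
def blocks():
    p=a["pixels"]; m=(p.min(2)>150).astype(np.uint8); k=np.zeros_like(m); k[205:258,206:258]=1
    for n in(3,):
        mm=m*k
        cs,_=cv2.findContours(mm,cv2.RETR_EXTERNAL,cv2.CHAIN_APPROX_NONE)
        for q in cs:
            if cv2.contourArea(q)<60: continue
            w=np.array([onz(a,*x[0],.027)[:2] for x in q],np.float32); R=cv2.minAreaRect(w); print("top blk",np.round(R[0],4),np.round(R[1],4),round(R[2],1),cv2.contourArea(q))
blocks()
for n,t,s in(("b1",(231.2,237.4),(299.6,279.2)),("b2",(238.2,233.4),(297.4,269.6))):
    print(n,*[np.round(v,4) for v in tri(a,t,b,s)],onz(a,*t,.027).round(4),onz(b,*s,.027).round(4))
A=[onz(a,*q,.019)[:2] for q in((295,169.5),(327.5,174.25),(319.5,234.5),(286.75,230))]
print("fix top",np.mean(A,0).round(4),[np.round(np.linalg.norm(A[i]-A[(i+1)%4]),3) for i in range(4)], [np.degrees(np.arctan2(*(A[i]-A[j])[::-1])).round(1) for i,j in((0,3),(1,2))])
S=[onz(b,260,175,.019),onz(b,321.7,196.2,.019)]; print("side edge",np.round(S,4))
print("bolt",onz(a,308,200,.077).round(4),onz(b,282,183.2,.077).round(4))
im=np.zeros((600,800,3),np.uint8)
im[:,:400]=cv2.resize(a["pixels"][162:242,278:331,::-1],(400,600),interpolation=cv2.INTER_CUBIC); im[:440,400:]=cv2.resize(b["pixels"][160:226,234:334,::-1],(400,440)[:2],interpolation=cv2.INTER_CUBIC); cv2.imwrite("pics/fix.png",im)
E
python3 m.py
```

```text
top blk [0.4544 0.2289] [0.0579 0.0246] 15.3 85.5
top blk [0.4684 0.2031] [0.0579 0.0231] 14.2 89.0
b1 [0.455  0.2275 0.0198] 0.006 [0.4517 0.2265 0.027 ] [0.4571 0.232  0.027 ]
b2 [0.4687 0.2031 0.0219] 0.0044 [0.4662 0.2024 0.027 ] [0.4702 0.2064 0.027 ]
fix top [ 0.5834 -0.0381] [np.float64(0.117), np.float64(0.217), np.float64(0.116), np.float64(0.218)] [np.float64(-6.7), np.float64(-6.9)]
side edge [[ 0.6822 -0.1032  0.019 ]
 [ 0.4719 -0.0713  0.019 ]]
bolt [ 0.5827 -0.0376  0.077 ] [ 0.5864 -0.0333  0.077 ]
```

View pics/fix.png

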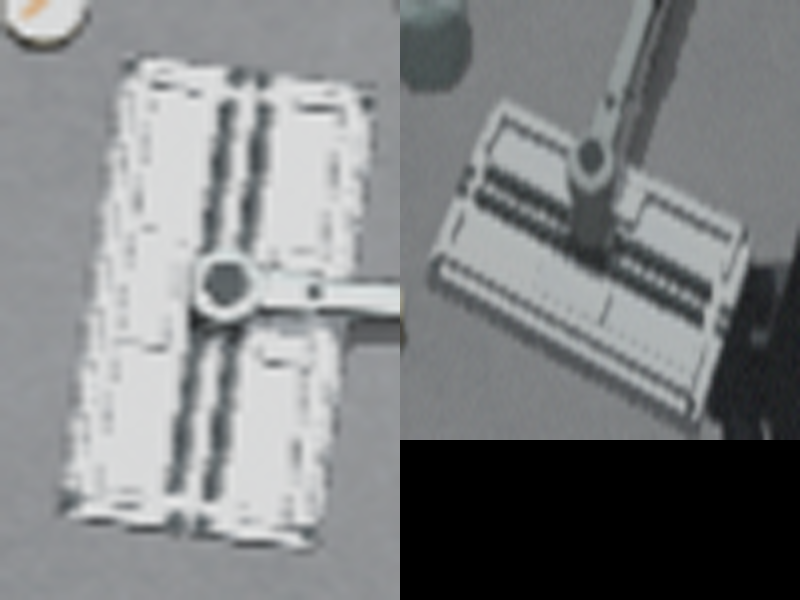

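```bash
python3 - <<'E'
from h import *
R=pose(-75,90)
R1,p1=plan(R,tcp=[.469,.2045,.12])
F=np.array([.5855,-.0355]);c,s=np.cos(np.radians(-6.8)),np.sin(np.radians(-6.8))
for i,(x,y) in enumerate(((62,28.6),(-62,28.6))): print("bay",i,F+np.array([c*x-s*y,s*x+c*y])/1000)
E
```

```text
turn [0.2467 0.1758 1.8958] |w| 1.92  shift in old axes [ 0.0709 -0.1798  0.1638]  in new axes [-0.1786  0.0344  0.1764]
bay 0 [ 0.65045021 -0.01444223]
bay 1 [5.27322492e-01 2.39859567e-04]
```

```bash

python3 -m pendant '[[0,0,0,0.018,-0.045,0.01,0],[0,0,0,0.018,-0.045,0.01,0],[0,0,0,0.018,-0.045,0.01,0],[0,0,0,0.017,-0.045,0.01,0],[0.0164,0.0117,0.1264,0,0,0,0],[0.0164,0.0117,0.1264,0,0,0,0],[0.0164,0.0117,0.1264,0,0,0,0],[0.0164,0.0117,0.1264,0,0,0,0],[0.0164,0.0117,0.1264,0,0,0,0],[0.0164,0.0117,0.1264,0,0,0,0]]' 40
python3 -m pendant '[[0.0164,0.0117,0.1264,0,0,0,0],[0.0164,0.0117,0.1264,0,0,0,0],[0.0164,0.0117,0.1264,0,0,0,0],[0.0164,0.0117,0.1264,0,0,0,0],[0.0164,0.0117,0.1264,0,0,0,0],[0.0164,0.0117,0.1264,0,0,0,0],[0.0164,0.0117,0.1264,0,0,0,0],[0.0164,0.0117,0.1264,0,0,0,0],[0.0164,0.0117,0.1264,0,0,0,0],[0,0,0,0,0,0,0]]'
python3 - <<'E'
from h import *
plan(pose(-75,90),tcp=[.469,.2045,.12])
E
```

```text
t: 25.0
ee_pos: [0.4428, 0.1868, 0.239]
ee_rot: [[-0.972, 0.168, 0.166], [0.176, 0.984, 0.036], [-0.157, 0.064, -0.986]]
force: [0.6, 0.2, 0.8]
grip_width: 0.0853
t: 26.0
ee_pos: [0.4432, 0.1868, 0.2391]
ee_rot: [[-0.257, 0.967, -0.001], [0.967, 0.257, 0.001], [0.001, -0.001, -1.0]]
force: [-0.1, -0.4, -0.4]
grip_width: 0.0857
turn [-0.0007 -0.0012 -0.0024] |w| 0.003  shift in old axes [0.0104 0.0296 0.1191]  in new axes [0.0104 0.0295 0.1191]
```

```bash

python3 -m pendant '[[0,0,0,0.0052,0.0148,0.04,0],[0,0,0,0.0052,0.0148,0.04,0],[0,0,0,0,0,0.04,0],[0,0,0,0,0,0.04,0],[0,0,0,0,0,0.04,0],[0,0,0,0,0,0.03,0],[0,0,0,0,0,0.001,0],[0,0,0,0,0,0,0],[0,0,0,0,0,0,0]]' 40
python3 -c "
from h import *
plan(pose(-75,90),tcp=[.469,.2045,.008])"
python3 -m pendant '[[0,0,0,0,0,0,30],[0,0,0,0,0,0,50],[0,0,0,0,0,0,70],[0,0,0,0,0,0,90],[0,0,0,0,0,0,110],[0,0,0,0,0,0,130],[0,0,0,0,0,0,150],[0,0,0,0,0,0,150],[0,0,0,0,0,0,150],[0,0,0,0,0,0,150]]' 40
```

```text
t: 26.9
ee_pos: [0.4704, 0.2053, 0.0109]
ee_rot: [[-0.26, 0.966, 0.004], [0.966, 0.26, 0.002], [0.001, 0.004, -1.0]]
force: [0.3, -0.5, -0.2]
grip_width: 0.0856
turn [ 0.004  -0.001   0.0011] |w| 0.004  shift in old axes [-0.0004 -0.0016  0.0029]  in new axes [-0.0004 -0.0016  0.0029]
t: 27.9
ee_pos: [0.4703, 0.2052, 0.0103]
ee_rot: [[-0.259, 0.966, 0.003], [0.966, 0.259, 0.002], [0.001, 0.004, -1.0]]
force: [-1.2, 0.2, 8.4]
grip_width: 0.0593
```

```bash

python3 -m pendant '[[0,0,0,0,0,-0.02,150],[0,0,0,0,0,-0.04,150],[0,0,0,0,0,-0.04,150],[0,0,0,-0.03,0.014,-0.02,150],[0,0,0,-0.045,0.02,0,150],[0,0,0,-0.045,0.02,0,150],[0,0,0,-0.045,0.02,0,150],[0,0,0,-0.045,0.02,0,150],[0,0,0,-0.045,0.02,0,150],[0,0,0,-0.004,0.003,0,150]]'
python3 -m pendant '[[0,0,0.127,0,0,0,150],[0,0,0.127,0,0,0,150],[0,0,0.126,0,0,0,150],[0,0,0,0,0,0,150],[0,0,0,0,0,0,150]]'
python3 -c "
from h import *
plan(pose(-96.8,90),tcp=[.6505,-.0144,.06])"
```

```text
t: 28.9
ee_pos: [0.6523, -0.0195, 0.1295]
ee_rot: [[-0.255, 0.967, 0.004], [0.967, 0.255, 0.001], [-0.0, 0.004, -1.0]]
force: [-0.4, 0.0, -0.9]
grip_width: 0.0587
t: 29.4
ee_pos: [0.6496, -0.0148, 0.1297]
ee_rot: [[0.114, 0.993, 0.002], [0.993, -0.114, 0.002], [0.002, 0.002, -1.0]]
force: [0.9, -0.3, -1.5]
grip_width: 0.059
turn [ 0.0017 -0.0018  0.0042] |w| 0.005  shift in old axes [0.0004 0.0008 0.0697]  in new axes [0.0005 0.0009 0.0697]
```

```bash

python3 -m pendant '[[0.0017,-0.0018,0.0042,0,0.0009,0.03,150],[0,0,0,0,0,0.04,150],[0,0,0,0,0,0.023,150],[0,0,0,0,0,0.006,150],[0,0,0,0,0,0,150],[0,0,0,0,0,0,150]]'
python3 -m pendant '[[0,0,0,0,0,0.004,150],[0,0,0,0,0,0.003,150],[0,0,0,0,0,0,150],[0,0,0,0,0,0,150]]'
python3 - <<'E'
from h import *
plan(pose(-96.8,90),tcp=[.6505,-.0144,.0225])
b=cam("side"); im=cv2.resize(b["pixels"][140:240,220:340,::-1],(720,600),interpolation=cv2.INTER_CUBIC); cv2.imwrite("pics/bay0.png",im)
E
```

```text
t: 30.0
ee_pos: [0.6514, -0.0151, 0.0319]
ee_rot: [[0.121, 0.993, 0.002], [0.993, -0.121, -0.0], [0.0, 0.002, -1.0]]
force: [0.1, -0.4, -0.3]
grip_width: 0.059
t: 30.4
ee_pos: [0.6508, -0.0151, 0.0238]
ee_rot: [[0.122, 0.993, 0.0], [0.993, -0.122, -0.0], [0.0, 0.0, -1.0]]
force: [-0.3, 1.1, -1.6]
grip_width: 0.0586
turn [ 0.0004 -0.     -0.0038] |w| 0.004  shift in old axes [ 0.0006 -0.0004  0.0013]  in new axes [ 0.0006 -0.0004  0.0013]
```

View pics/bay0.png

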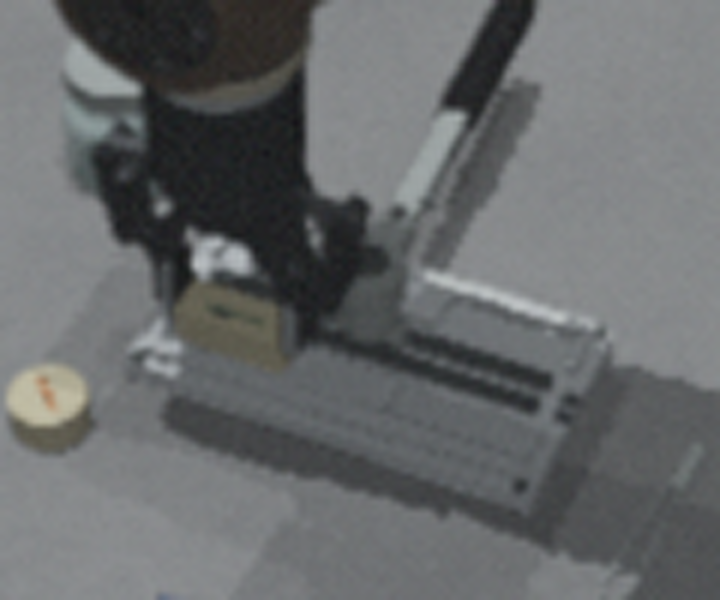

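```bash
python3 - <<'E'
from h import *
b=cam("side"); a=np.radians(-6.8); Rt=np.array([[np.cos(a),-np.sin(a)],[np.sin(a),np.cos(a)]])
for q in((249.2,197.5),(267.5,201.7)): print("fixture coords of lower edge", (Rt.T@(onz(b,*q,.017)[:2]-[.5882,-.0325])*1000).round(1))
f=lambda x,y,z:((proj(b,np.r_[Rt@np.array([x,y])/1000+[.5882,-.0325],z/1000])-[220,140])*6).round(0)
for n,p in(("outer fence top inner edge",[(97,45.2,23),(27,45.2,23)]),("floor",[(97,45.2,15),(27,45.2,15)]),("jaw top outer",[(97,12,23),(27,12,23)]),("block bottom",[(92,40.6,16),(32,40.6,16)])): print(n,[f(*x) for x in p])
E
```

```text
fixture coords of lower edge [89.  40.8]
fixture coords of lower edge [30.7 33.7]
outer fence top inner edge [array([156., 338.]), array([281., 380.])]
floor [array([157., 349.]), array([282., 391.])]
jaw top outer [array([186., 295.]), array([310., 335.])]
block bottom [array([170., 344.]), array([277., 380.])]
```

The side view shows the block held between jaw and fence. Its lower edge runs (175,345)–(285,370), which matches the projected (170,344)–(277,380). I'll lower the last millimetre and release.

```bash

python3 -m pendant '[[0,0,0,0,0,0.0014,150],[0,0,0,0,0,0.0005,150],[0,0,0,0,0,0,150],[0,0,0,0,0,0,150]]'
python3 -m pendant '[[0,0,0,0,0,0,65],[0,0,0,0,0,0,55],[0,0,0,0,0,0,45],[0,0,0,0,0,0,45],[0,0,0,0,0,-0.01,45],[0,0,0,0,0,-0.03,45],[0,0,0,0,0,-0.04,0],[0,0,0,0,0,-0.04,0],[0,0,0,0,0,0,0]]'
python3 -c "
from h import *
print(observe()['grip_width']);plan(pose(-75,90),tcp=[.4565,.2305,.13])"
```

```text
t: 30.9
ee_pos: [0.651, -0.0151, 0.0226]
ee_rot: [[0.122, 0.992, 0.001], [0.993, -0.122, -0.0], [-0.0, 0.001, -1.0]]
force: [-2.0, 0.6, 7.9]
grip_width: 0.0587
t: 31.8
ee_pos: [0.6529, -0.0153, 0.148]
ee_rot: [[0.122, 0.992, 0.009], [0.993, -0.122, -0.001], [-0.0, 0.009, -1.0]]
force: [-0.1, -0.0, -0.2]
grip_width: 0.0852
0.08523026499874563
turn [ 0.0091  0.0018 -0.3843] |w| 0.384  shift in old axes [ 0.2199 -0.2251  0.0159]  in new axes [ 0.2882 -0.1261  0.018 ]
```

```bash
python3 - <<'E'
from h import *
from blk import find
a=cam("top");b=cam("side")
p=a["pixels"]; m=(p.min(2)>150).astype(np.uint8); k=np.zeros_like(m); k[190:258,206:260]=1
cs,_=cv2.findContours(m*k,cv2.RETR_EXTERNAL,cv2.CHAIN_APPROX_NONE)
for q in cs:
    if cv2.contourArea(q)<50: continue
    w=np.array([onz(a,*x[0],.027)[:2] for x in q],np.float32); R=cv2.minAreaRect(w); print("top",np.round(R[0],4),np.round(R[1],4),round(R[2],1))
for t in find(b,.027,(220,235,340,320)): print("side",t)
for t in find(b,.039,(220,150,340,225)): print("side bay",t)
E
```

```text
side (172.5, ((0.45779818296432495, 0.23169481754302979), (0.05826877802610397, 0.02599060907959938), 13.609756469726562), (299.3292236328125, 279.0738220214844))
side bay (101.5, ((0.7211212515830994, 0.06621886789798737), (0.036700643599033356, 0.04047658294439316), 41.8023796081543), (227.5, 206.0))
side bay (78.0, ((0.6537417769432068, -0.013222589157521725), (0.023913023993372917, 0.05721462517976761), 86.16731262207031), (258.5, 191.99998474121094))
```

```bash

python3 -m pendant '[[0,0,0,0.03,-0.03,0,0],[0,0,0,0.045,-0.045,0,0],[0,0,0,0.045,-0.045,0,0],[0,0,0,0.045,-0.045,0,0],[0,0,0,0.045,-0.045,0,0],[0,0,0,0.010,-0.0151,0.0159,0],[0.003,0.0006,-0.128,0,0,0,0],[0.003,0.0006,-0.128,0,0,0,0],[0.003,0.0006,-0.128,0,0,0,0],[0,0,0,0,0,0,0]]'
python3 -m pendant '[[0,0,0,0,0,0,0],[0,0,0,0,0,0,0]]'
python3 -c "
from h import *
plan(pose(-75.2,90),tcp=[.4563,.2305,.0103])"
```

```text
t: 32.9
ee_pos: [0.4873, 0.1877, 0.1248]
ee_rot: [[-0.26, 0.965, -0.011], [0.966, 0.26, 0.001], [0.003, -0.01, -1.0]]
force: [0.0, -0.0, -1.1]
grip_width: 0.0853
t: 33.1
ee_pos: [0.4876, 0.1877, 0.1254]
ee_rot: [[-0.255, 0.967, -0.01], [0.967, 0.255, 0.001], [0.003, -0.009, -1.0]]
force: [-0.3, -0.0, 0.1]
grip_width: 0.0852
turn [-0.009  -0.0034  0.    ] |w| 0.01  shift in old axes [ 0.049  -0.0183  0.1154]  in new axes [ 0.0494 -0.0193  0.1151]
```

```bash

python3 -m pendant '[[-0.009,-0.0034,0,0,0,0,0],[0,0,0,0.0247,-0.0097,0,0],[0,0,0,0.0247,-0.0097,0,0],[0,0,0,0,0,0.04,0],[0,0,0,0,0,0.03,0],[0,0,0,0,0,0,0],[0,0,0,0,0,0,0]]' 40
python3 -c "
from h import *
plan(pose(-75.2,90),tcp=[.4563,.2305,.0103])"
```

```text
t: 33.8
ee_pos: [0.4564, 0.2305, 0.0561]
ee_rot: [[-0.258, 0.966, -0.0], [0.966, 0.258, -0.0], [-0.0, -0.0, -1.0]]
force: [-0.4, -0.2, 1.0]
grip_width: 0.0855
turn [-0.      0.0001  0.0023] |w| 0.002  shift in old axes [ 0.0001 -0.      0.0458]  in new axes [ 0.0001 -0.      0.0458]
```

```bash

python3 -m pendant '[[0,0,0,0,0,0.02,0],[0,0,0,0,0,0.02,0],[0,0,0,0,0,0.0058,0],[0,0,0,0,0,0,0],[0,0,0,0,0,0,30],[0,0,0,0,0,0,50],[0,0,0,0,0,0,70],[0,0,0,0,0,0,90],[0,0,0,0,0,0,110],[0,0,0,0,0,0,130]]' 40
python3 -m pendant '[[0,0,0,0,0,0,150],[0,0,0,0,0,0,150],[0,0,0,0,0,0,150],[0,0,0,0,0,-0.02,150],[0,0,0,0,0,-0.04,150],[0,0,0,0,0,-0.04,150],[0,0,0,0,0,-0.02,150],[0,0,0,0,0,0,150]]' 40
python3 -c "
from h import *
plan(pose(-96.8,90),tcp=[.5273,.0,.129])"
```

```text
t: 34.8
ee_pos: [0.4567, 0.2306, 0.0108]
ee_rot: [[-0.258, 0.966, 0.002], [0.966, 0.258, 0.001], [0.0, 0.002, -1.0]]
force: [-0.7, -0.7, 8.4]
grip_width: 0.0589
t: 35.6
ee_pos: [0.4573, 0.2309, 0.1329]
ee_rot: [[-0.259, 0.966, 0.006], [0.966, 0.259, 0.002], [0.0, 0.006, -1.0]]
force: [0.1, -0.0, -0.6]
grip_width: 0.0589
turn [ 0.0059 -0.0016  0.3802] |w| 0.38  shift in old axes [-0.2412  0.0079  0.0038]  in new axes [-0.221   0.0969  0.0039]
```

```bash

python3 -m pendant '[[0,0,0,-0.0402,0.0013,0,150],[0,0,0,-0.0402,0.0013,0,150],[0,0,0,-0.0402,0.0013,0,150],[0,0,0,-0.0402,0.0013,0,150],[0,0,0,-0.0402,0.0013,0,150],[0,0,0,-0.0402,0.0013,0.0038,150],[0.003,-0.0005,0.127,0,0,0,150],[0.003,-0.0005,0.127,0,0,0,150],[0,-0.0005,0.126,0,0,0,150],[0,0,0,0,0,0,150]]'
python3 -m pendant '[[0,0,0,0,0,0,150],[0,0,0,0,0,0,150]]'
python3 -c "
from h import *
plan(pose(-96.8,90),tcp=[.5273,.0,.0325])"
```

```text
t: 36.6
ee_pos: [0.5257, -0.0006, 0.1252]
ee_rot: [[0.12, 0.993, -0.007], [0.993, -0.12, -0.002], [-0.003, -0.006, -1.0]]
force: [-1.0, -1.1, -0.2]
grip_width: 0.0591
t: 36.8
ee_pos: [0.526, -0.0004, 0.1258]
ee_rot: [[0.115, 0.993, -0.006], [0.993, -0.115, -0.002], [-0.003, -0.005, -1.0]]
force: [0.5, 0.3, -0.4]
grip_width: 0.059
turn [-0.0054  0.0027  0.0031] |w| 0.007  shift in old axes [0.0008 0.0017 0.0933]  in new axes [0.0005 0.0012 0.0933]
```

```bash

python3 -m pendant '[[-0.0054,0.0027,0.0031,0,0,0,150],[0,0,0,0.0005,0.0012,0.04,150],[0,0,0,0,0,0.04,150],[0,0,0,0,0,0.0133,150],[0,0,0,0,0,0,150],[0,0,0,0,0,0,150],[0,0,0,0,0,0.004,150],[0,0,0,0,0,0.003,150],[0,0,0,0,0,0,150],[0,0,0,0,0,0,150]]'
python3 -m pendant '[[0,0,0,0,0,0.0015,150],[0,0,0,0,0,0.0014,150],[0,0,0,0,0,0,150],[0,0,0,0,0,0,150]]'
python3 -c "
from h import *
plan(pose(-96.8,90),tcp=[.5273,.0,.0228])"
```

```text
t: 37.8
ee_pos: [0.5276, -0.0002, 0.0262]
ee_rot: [[0.121, 0.993, 0.001], [0.993, -0.121, -0.0], [0.0, 0.001, -1.0]]
force: [-0.5, 0.2, -0.6]
grip_width: 0.0593
t: 38.2
ee_pos: [0.5275, -0.0002, 0.023]
ee_rot: [[0.121, 0.993, 0.001], [0.993, -0.121, -0.0], [0.0, 0.001, -1.0]]
force: [-0.2, 0.4, -0.1]
grip_width: 0.0586
turn [ 0.0006 -0.     -0.003 ] |w| 0.003  shift in old axes [ 0.0001 -0.0002  0.0002]  in new axes [ 0.0001 -0.0002  0.0002]
```

```bash

python3 -m pendant '[[0,0,0,0,0,0.0007,150],[0,0,0,0,0,0,150],[0,0,0,0,0,0,65],[0,0,0,0,0,0,55],[0,0,0,0,0,0,45],[0,0,0,0,0,0,45],[0,0,0,0,0,-0.01,45],[0,0,0,0,0,-0.03,45],[0,0,0,0,0,-0.04,0],[0,0,0,0,0,-0.05,0]]'
python3 -m pendant '[[0,0,0,0,0,-0.03,255],[0,0,0,-0.045,0,0,255],[0,0,0,-0.045,0,0,255],[0,0,0,-0.045,0.02,0,255],[0,0,0,-0.045,0.02,0,255],[0,0,0,-0.03,0.02,0,255],[0,0,0,0,0,0,255],[0,0,0,0,0,0,255]]'
python3 - <<'E'
from h import *
plan(pose(-93.8,90),tcp=[.6126,-.2178,.12])
a=cam("top");b=cam("side"); im=np.zeros((600,800,3),np.uint8)
im[:,:400]=cv2.resize(a["pixels"][162:242,278:331,::-1],(400,600),interpolation=cv2.INTER_CUBIC); im[:440,400:]=cv2.resize(b["pixels"][160:226,234:334,::-1],(400,440)[:2],interpolation=cv2.INTER_CUBIC); cv2.imwrite("pics/bays.png",im)
E
```

```text
t: 39.2
ee_pos: [0.5266, -0.0001, 0.1533]
ee_rot: [[0.121, 0.993, -0.002], [0.993, -0.121, 0.0], [0.0, -0.002, -1.0]]
force: [-0.3, 0.7, 0.2]
grip_width: 0.0853
t: 40.0
ee_pos: [0.5611, -0.2163, 0.1824]
ee_rot: [[0.123, 0.992, 0.0], [0.992, -0.123, 0.0], [0.0, 0.0, -1.0]]
force: [-1.2, -0.3, -0.1]
grip_width: 0.0001
turn [ 0.0001 -0.0003 -0.0567] |w| 0.057  shift in old axes [0.0048 0.0513 0.0624]  in new axes [0.0019 0.0515 0.0624]
```

View pics/bays.png

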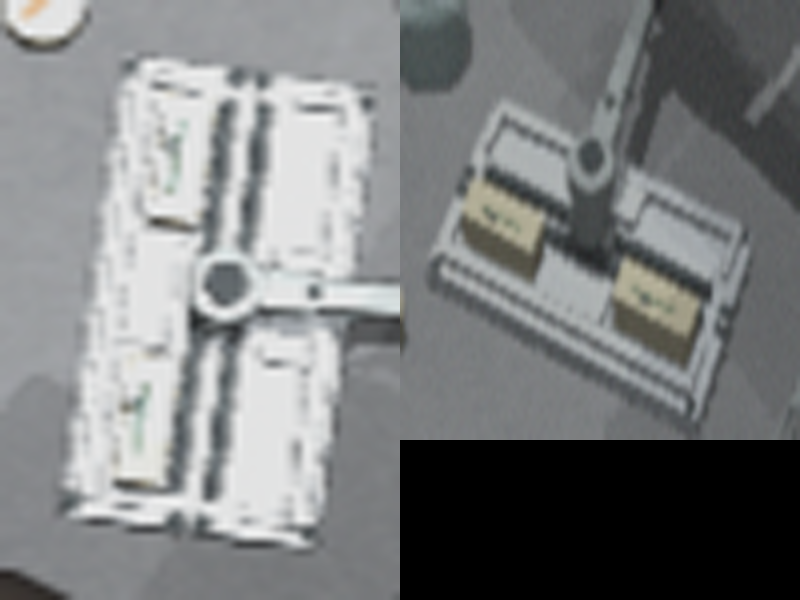

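Both blocks lie flat in the +y bays, at top crop (175,160) and (143,420), and in the side view inside the fences. Now the wrench: I'll press with shut fingers on the +x side of the grip.

```bash

python3 -m pendant '[[0,0,-0.0567,0,0,0,255],[0,0,0,0.001,0.026,0,255],[0,0,0,0.001,0.0255,0,255],[0,0,0,0,0,0.04,255],[0,0,0,0,0,0.04,255],[0,0,0,0,0,0.04,255],[0,0,0,0,0,0.017,255],[0,0,0,0,0,0,255],[0,0,0,0,0,0,255]]'
python3 -c "
from h import *
plan(pose(-93.8,90),tcp=[.6126,-.2178,.045]);print(observe()['force'],observe()['joint_pos'])"
python3 -m pendant '[[0,0,0,0,-0.005,0,255],[0,0,0,0,-0.004,0,255],[0,0,0,0,0,0,255]]'
python3 -m pendant '[[0,0,0,0,-0.003,0,255],[0,0,0,0,0,0,255]]'
python3 -m pendant '[[0,0,0,0,-0.003,0,255],[0,0,0,0,0,0,255]]'
```

```text
t: 41.0
ee_pos: [0.6133, -0.2165, 0.0463]
ee_rot: [[0.064, 0.998, 0.001], [0.998, -0.064, -0.0], [-0.0, 0.001, -1.0]]
force: [0.1, 0.7, 0.1]
grip_width: -0.0002
turn [0.001  0.0002 0.0024] |w| 0.003  shift in old axes [-0.0013 -0.0007  0.0013]  in new axes [-0.0013 -0.0007  0.0013]
[0.11077845 0.67678698 0.09738128] [-4.40953439e-01  7.40542423e-01  1.64404368e+00  2.72510676e-04
  7.56004857e-01 -3.77191920e-01]
t: 41.3
ee_pos: [0.6037, -0.2167, 0.0464]
ee_rot: [[0.065, 0.998, 0.001], [0.998, -0.065, -0.0], [-0.0, 0.001, -1.0]]
force: [0.4, -0.3, 0.4]
grip_width: 0.0002
t: 41.5
ee_pos: [0.6011, -0.2166, 0.0458]
ee_rot: [[0.065, 0.998, 0.001], [0.998, -0.065, -0.0], [-0.0, 0.001, -1.0]]
force: [0.8, 0.4, 0.1]
grip_width: 0.0
t: 41.7
ee_pos: [0.5983, -0.2165, 0.0456]
ee_rot: [[0.065, 0.998, 0.002], [0.998, -0.065, -0.001], [-0.0, 0.002, -1.0]]
force: [1.7, -0.0, 1.4]
grip_width: -0.0001
```

```bash

python3 -m pendant '[[0,0,0.02,-0.0005,-0.0036,0,255],[0,0,0.02,-0.0005,-0.0036,0,255],[0,0,0.02,-0.0005,-0.0036,0,255],[0,0,0.02,-0.0005,-0.0036,0,255]]'
python3 -m pendant '[[0,0,0.04,-0.001,-0.0072,0,255],[0,0,0.04,-0.001,-0.0072,0,255],[0,0,0.04,-0.001,-0.0072,0,255]]'
cat > w.py <<'E'
from h import *
o=observe(); B=np.array([.5845,-.0355]); R=np.array(o["ee_rot"]); v=np.array(o["ee_pos"])[:2]-B
x=-R[:2,0]; az=np.degrees(np.arctan2(x[1],x[0])); n=R[:2,1]/np.linalg.norm(R[:2,1])
print("tool az",az.round(1),"radial",(v@x).round(4),"lateral off",(v@n).round(4),"swing",round(-93.8-az,1),"push N",-(np.array(o["force"])[:2]@-n).round(2),"radF",(np.array(o["force"])[:2]@x).round(2), "j",np.round(o["joint_pos"],2))
a=cam("top")
m=np.zeros(a["pixels"].shape[:2],bool)
E
python3 w.py
```

```text
t: 42.1
ee_pos: [0.5832, -0.2168, 0.0454]
ee_rot: [[0.146, 0.989, 0.001], [0.989, -0.146, -0.0], [0.0, 0.001, -1.0]]
force: [3.6, 0.9, 2.4]
grip_width: 0.0002
t: 42.4
ee_pos: [0.5612, -0.2156, 0.0452]
ee_rot: [[0.265, 0.964, 0.0], [0.964, -0.265, 0.0], [0.0, 0.0, -1.0]]
force: [3.8, 1.4, 0.8]
grip_width: 0.0002
tool az -105.3 radial 0.1798 lateral off 0.0252 swing 11.5 push N 3.29 radF -2.37 j [-0.48  0.69  1.77  0.    0.67 -0.21]
```

```bash

python3 -m pendant '[[0,0,0.04,-0.001,-0.0072,0,255],[0,0,0.04,-0.001,-0.0072,0,255],[0,0,0.04,-0.001,-0.0072,0,255],[0,0,0.04,-0.001,-0.0072,0,255],[0,0,0.04,-0.001,-0.0072,0,255]]'
python3 w.py
python3 -m pendant '[[0,0,0.04,-0.001,-0.0072,0,255],[0,0,0.04,-0.001,-0.0072,0,255],[0,0,0.04,-0.001,-0.0072,0,255],[0,0,0.04,-0.001,-0.0072,0,255]]'
python3 w.py
```

```text
t: 42.95
ee_pos: [0.526, -0.2082, 0.0451]
ee_rot: [[0.45, 0.893, 0.0], [0.893, -0.45, 0.0], [0.0, 0.0, -1.0]]
force: [3.5, 0.7, -0.8]
grip_width: -0.0002
tool az -116.7 radial 0.1806 lateral off 0.0255 swing 22.9 push N 2.86 radF -2.2 j [-0.49  0.66  1.87  0.    0.62 -0.03]
t: 43.4
ee_pos: [0.4994, -0.1975, 0.0452]
ee_rot: [[0.586, 0.81, 0.001], [0.81, -0.586, -0.0], [0.0, 0.001, -1.0]]
force: [3.8, 0.1, -1.3]
grip_width: -0.0
tool az -125.9 radial 0.1811 lateral off 0.0259 swing 32.1 push N 3.06 radF -2.31 j [-0.5   0.63  1.94  0.    0.57  0.13]
```

```bash

python3 -m pendant '[[0,0,0.04,-0.001,-0.0072,0,255],[0,0,0.04,-0.001,-0.0072,0,255],[0,0,0.04,-0.001,-0.0072,0,255],[0,0,0.03,-0.0008,-0.0054,0,255]]' | grep force; python3 w.py
python3 -m pendant '[[0,0,0.015,-0.0004,-0.0027,0,255]]' | grep force
python3 -m pendant '[[0,0,0.015,-0.0004,-0.0027,0,255]]' | grep force
python3 -m pendant '[[0,0,0.015,-0.0004,-0.0027,0,255]]' | grep force; python3 w.py
```

```text
force: [4.5, -0.1, -0.1]
tool az -134.4 radial 0.1815 lateral off 0.0261 swing 40.6 push N 3.3 radF -3.08 j [-0.5   0.61  2.    0.    0.53  0.28]
force: [2.9, -0.4, -0.9]
force: [4.4, -0.9, -0.2]
force: [4.3, -1.4, 0.3]
tool az -137.0 radial 0.1816 lateral off 0.0263 swing 43.2 push N 3.94 radF -2.15 j [-0.5   0.6   2.02  0.    0.51  0.33]
```

```bash
for i in 1; do
python3 -m pendant '[[0,0,0.015,-0.0004,-0.0027,0,255]]' | grep force
python3 -m pendant '[[0,0,0.015,-0.0004,-0.0027,0,255]]' | grep force
python3 -m pendant '[[0,0,0.015,-0.0004,-0.0027,0,255]]' | grep force
python3 -m pendant '[[0,0,0.015,-0.0004,-0.0027,0,255]]' | grep force; python3 w.py; done
```

```text
force: [4.2, -0.6, -1.0]
force: [3.5, -0.1, -0.4]
force: [4.4, -0.1, -0.4]
force: [4.7, -0.8, -0.5]
tool az -140.5 radial 0.1818 lateral off 0.0262 swing 46.7 push N 3.6 radF -3.15 j [-0.49  0.6   2.05  0.    0.5   0.39]
```

```bash

python3 -m pendant '[[0,0,0.015,-0.0004,-0.0027,0,255]]' | grep force
python3 -m pendant '[[0,0,0.015,-0.0004,-0.0027,0,255]]' | grep force; python3 w.py
```

```text
force: [4.0, -0.7, -0.7]
force: [4.3, -0.9, 0.7]
tool az -142.2 radial 0.1818 lateral off 0.0263 swing 48.4 push N 3.32 radF -2.84 j [-0.49  0.59  2.06  0.    0.49  0.42]
```

```bash

python3 -m pendant '[[0,0,0.015,-0.0004,-0.0027,0,255]]' | grep force
python3 -m pendant '[[0,0,0.015,-0.0004,-0.0027,0,255]]' | grep force
python3 -m pendant '[[0,0,0.015,-0.0004,-0.0027,0,255]]' | grep force
python3 -m pendant '[[0,0,0.015,-0.0004,-0.0027,0,255]]' | grep force;  python3 w.py
```

```text
force: [3.9, -1.4, -0.6]
force: [3.8, -1.8, 0.3]
force: [3.6, -1.5, 0.1]
force: [3.4, -1.1, -0.1]
tool az -145.7 radial 0.1819 lateral off 0.0264 swing 51.9 push N 2.82 radF -2.15 j [-0.48  0.58  2.09  0.    0.47  0.49]
```

```bash

python3 -m pendant '[[0,0,0.015,-0.0004,-0.0027,0,255]]' | grep force
python3 -m pendant '[[0,0,0.015,-0.0004,-0.0027,0,255]]' | grep force
python3 -m pendant '[[0,0,0.015,-0.0004,-0.0027,0,255]]' | grep force
python3 -m pendant '[[0,0,0.015,-0.0004,-0.0027,0,255]]' | grep force;  python3 w.py
```

```text
force: [3.7, -2.3, -0.2]
force: [4.4, -6.4, -1.0]
force: [4.4, -6.6, -1.5]
force: [4.8, -6.5, -1.4]
tool az -149.1 radial 0.1818 lateral off 0.0274 swing 55.3 push N 8.02 radF -0.79 j [-0.47  0.58  2.11 -0.    0.45  0.56]
```

```bash

python3 -m pendant '[[0,0,0.01,-0.0003,-0.0018,0,255]]' | grep force
python3 -m pendant '[[0,0,0.01,-0.0003,-0.0018,0,255]]' | grep -E 'force'; python3 w.py
python3 - <<'E'
from h import *
a=cam("top");b=cam("side"); im=np.zeros((600,800,3),np.uint8)
im[:,:400]=cv2.resize(a["pixels"][180:270,290:350,::-1],(400,600),interpolation=cv2.INTER_CUBIC); im[:500,400:]=cv2.resize(b["pixels"][100:200,260:340,::-1],(400,500),interpolation=cv2.INTER_CUBIC); cv2.imwrite("pics/wr.png",im)
E
```

```text
force: [4.6, -6.4, -1.5]
force: [5.3, -5.6, -1.4]
tool az -150.2 radial 0.1819 lateral off 0.0275 swing 56.4 push N 7.46 radF -1.83 j [-0.47  0.58  2.11 -0.    0.45  0.58]
```

View pics/wr.png

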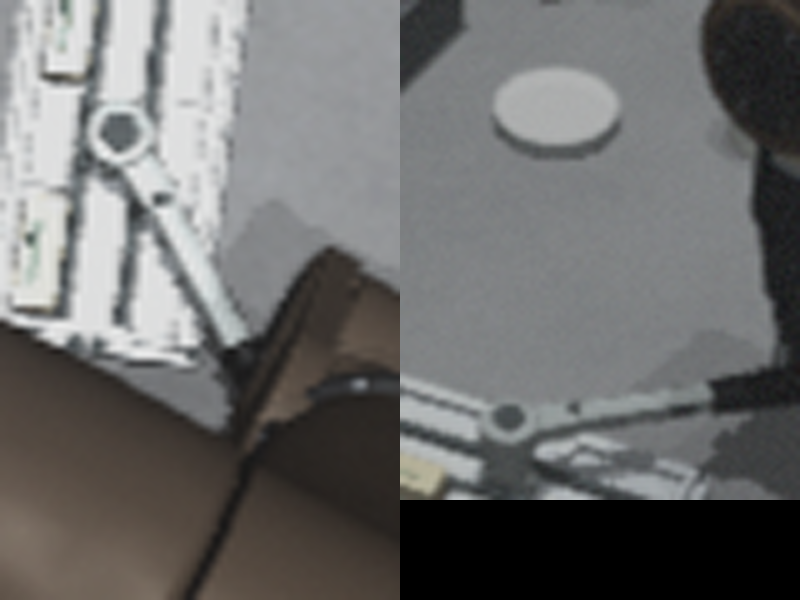

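Pixels: bolt (120,132), pin (162,198), shaft end (235,342). The handle appears bent at the pin by very roughly 0.1 rad, and the force has passed its 8 N peak and is starting to fall. I'll nudge a little more to be clearly past 0.06, staying well below 0.22, then stop and back off.

```bash

python3 -m pendant '[[0,0,0.01,-0.0003,-0.0018,0,255]]' | grep force
python3 -m pendant '[[0,0,0.01,-0.0003,-0.0018,0,255]]' | grep force;python3 w.py
python3 -m pendant '[[0,0,0.01,-0.0003,-0.0018,0,255]]' | grep force;python3 w.py
```

```text
force: [5.3, -5.4, -1.2]
force: [5.6, -5.6, -1.8]
tool az -151.4 radial 0.1819 lateral off 0.0276 swing 57.6 push N 7.6 radF -2.18 j [-0.47  0.57  2.12  0.    0.44  0.6 ]
force: [6.1, -4.9, -1.8]
tool az -151.9 radial 0.1818 lateral off 0.0276 swing 58.1 push N 7.2 radF -3.04 j [-0.46  0.57  2.13  0.    0.44  0.62]
```

```bash

python3 -m pendant '[[0,0,0,0,0.01,0,255],[0,0,0,0,0.015,0,255],[0,0,0,0,0.025,0,255],[0,0,0,0,0,-0.04,255],[0,0,0,0,0,-0.05,255],[0,0,0,0,0,-0.05,255],[0,0,0,0,0.04,-0.02,255],[0,0,0,0,0.045,0,255],[0,0,0,0,0.045,0,255],[0,0,0,0,0.04,0,255]]'
python3 -m pendant '[[0,0,0,0,0.04,0,255],[0,0,0,0,0.04,0,255],[0,0,0,0,0,0,255],[0,0,0,0,0,0,255]]'
python3 - <<'E'
from h import *
a=cam("top");b=cam("side"); im=np.zeros((600,800,3),np.uint8)
im[:300,:400]=cv2.resize(a["pixels"][165:255,270:390,::-1],(400,300),interpolation=cv2.INTER_CUBIC)
im[300:,:400]=cv2.resize(a["pixels"][140:290,110:310,::-1],(400,300),interpolation=cv2.INTER_CUBIC)
im[:300,400:]=cv2.resize(b["pixels"][100:235,180:360,::-1],(400,300),interpolation=cv2.INTER_CUBIC)
im[300:,400:]=cv2.resize(b["pixels"][240:420,170:410,::-1],(400,300),interpolation=cv2.INTER_CUBIC); cv2.imwrite("pics/end.png",im)
E
```

```text
t: 47.6
ee_pos: [0.5398, -0.3405, 0.2051]
ee_rot: [[0.882, 0.471, -0.001], [0.471, -0.882, 0.001], [-0.0, -0.001, -1.0]]
force: [0.3, 0.2, 0.5]
grip_width: 0.0001
t: 48.0
ee_pos: [0.5767, -0.4095, 0.2039]
ee_rot: [[0.883, 0.47, -0.002], [0.47, -0.883, 0.002], [-0.001, -0.003, -1.0]]
force: [-0.5, 0.6, -0.1]
grip_width: -0.0002
```

View pics/end.png

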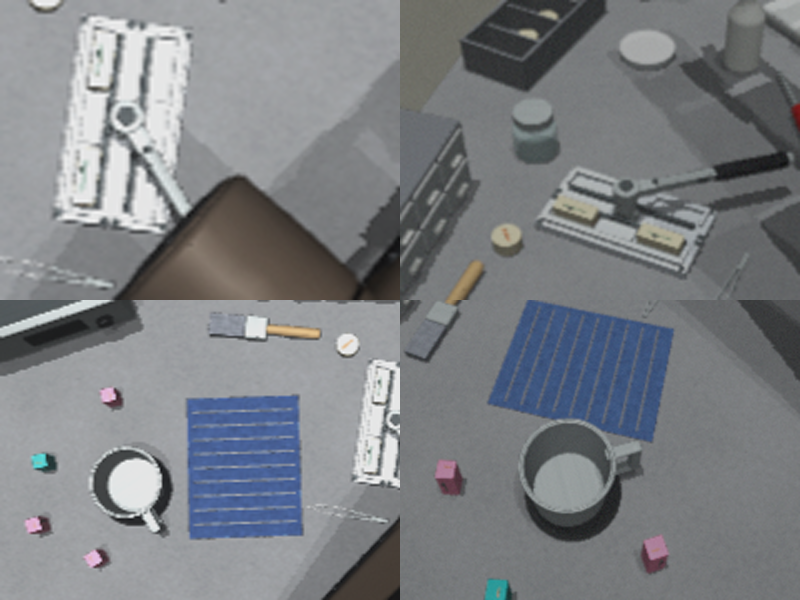

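```bash
python3 - <<'E'
from h import *
b=cam("side"); t=onz(b,353.3,170.7,.063)[:2]; k=onz(b,282,183.2,.075)[:2]; print("handle az",np.degrees(np.arctan2(*(t-k)[::-1])),"start side",np.degrees(np.arctan2(*(onz(b,306.2,138.8,.063)[:2]-k)[::-1])), "len",np.linalg.norm(t-k))
print(r.sign_off(),observe()["t"])
E
```

```text
handle az -145.90288277798703 start side -92.71298594291156 len 0.22850823297620673
the job is handed in; nothing more can be done
the job is handed in; nothing more can be done
```

I finished the job and handed it in at about 48 s of the 210 s allowed; sign-off gives no verdict.

- **Cup and blocks:** I lifted the cup by its handle and tipped it over the mat, and both blocks present (2 of a possible 4) slid out. The empty cup went back upright on the pad. I laid each block lengthwise in one of the two +y bays and then turned the wrench clockwise.
- **Last pictures:** The cup is upright on its pad and the mat is clear. Both blocks are flat inside their bays, and nothing else looks moved where the pictures show it. Part of the wrench handle and the driver's spot were hidden by the arm in the top view.
- **Wrench:** Push force held at 3–4 N through the swing, jumped to about 8 N when the bolt came tight, then fell to about 7.2 N. I stopped there and backed off. The handle swung from about -93° to -146°, about 0.93 rad, which fits the bolt reaching tight.
- **Less certain:** The break-over angle at stop was not measured directly. From the travel after the bolt came tight I put it at roughly 0.09 to 0.11 rad. A rough picture estimate taken 0.03 rad of swing earlier gave about 0.1 rad, which is a little high for that moment. Both are above 0.06 and well short of 0.22. I went slightly past the first force drop to be sure it had clicked.
- **Measurements that disagreed:** The two cameras differed by 3–5 mm, so I averaged them. The gripper read about 14.5 mm on the 16 mm handle bar, but the hold was firm.

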